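Check board-holder lock screws and flag the loose one

ROBOT

A 6-joint arm with a two-finger parallel gripper is mounted at the origin on the work surface. World frame = base frame: x ahead of the robot, y to its left, z up, the work surface at z = 0. Lengths are in m, angles in rad, forces in N, time in s.
With the tool pointing down it reaches from about 0.3 to 0.875 m from the base axis. Payload 4.2 kg.
Tool frame: the origin (TCP) lies midway between the tips of the shut fingers; the grasp point (between the pads) lies robot.grasp_offset behind it (robot.grasp_offset is the distance from the TCP to the grasp point, in m); z points along the fingers, y is the direction in which the jaws open and shut (so a half turn about z gives the same grasp; the last joint's range is limited). The gripper opens to 85 mm and grips with 20 to 120 N. Pads are 22 mm wide; open, the fingers measure 114 mm over their backs; the gripper's body (76 mm by 85 mm) begins 54 mm behind the grasp point. The pads swing forward as they close: fully open they stand 13 mm farther back than shut.
Start: joints at [1.216, 0.32, 1.565, -0, 1.257, -0.02], TCP at [0.189, 0.543, 0.231] pointing down, gripper open.
Joint ranges: [-3.11, 3.11], [-0.84, 2.01], [0.21, 2.61], [-1.34, 4.49], [0.05, 2.63], [-2.56, 2.56]. Speed limits (rad/s): [2.57, 2.57, 3.14, 3.14, 3.14, 3.14].

INTERFACE

Orientations are given as a rotation vector (axis times angle).
In Python, from rig import robot gives the robot as it stands.
- The arm moves only by the shell command python3 -m creep 'ROWS' [FORCE]. ROWS is JSON, a list of rows, each an object of numbers: "x", "y", "z": the shift along the tool's x, y, z in mm; "wx", "wy", "wz": the turn, a rotation vector about the tool's x, y, z in degrees; "jaw": the gripper's target within -1 to 1 (shut at 1, half-way at 0, fully open at -1). A call has 1 to 12 rows; each row is the pose to reach, as a shift and turn from the pose commanded when the call began, along the tool's axes at that moment; what a row does not reach only later rows make up. A row lasts 1/8 s, in which the tool goes at most 62.5 mm and 10.7 degrees, less where a joint would pass 70% of its speed; a pose out of reach is approached as far as the arm can. A call with a gripper value outside its range is refused whole. The fingers move at their own pace and stop on an object; FORCE is the grip in N (left out, the last holds). Time passes only in rows, so rows that repeat a pose let the fingers close. It gives the time, the measured TCP pose, the force and the opening at its end, in the units of the state.
- robot.sense(): the state, without advancing time (a new reading comes with each control period).
- robot.grab_frame(name): name is "side" or "top"; returns the picture (480x640x3 uint8, blue, green, red); there is no depth.
- robot.camera_model(name): a dict with "fx", "fy", "cx", "cy" (pixels), "k1" (the pictures are not rectified: a ray, as slopes to the right and down, at radius r is drawn at 1 + k1 r^2 times it, then the intrinsics apply), "T" (4x4, takes a point from camera to world coordinates). Camera axes: x right, y up, looking along -z (the intrinsics and any distortion apply to the point x, -y, -z); pixel columns grow to the right and rows downward; lengths in m; the calibration is good to about 2 mm. A picture is of the moment at which its call begins. camera_model takes no time and is no camera call.
- robot.hand_in(): hands the job in, once; it reports no verdict.
Trained networks look in the newest picture that a camera, given by its name, has taken for a name from the list of things; names that differ only in an ending like _2 or _b are one class to them, and where a whole thing is asked for, a point or a joint stands for the part that bears it (a point fixed in the world has none). Each returns a list of dicts, best first, with "score" (0 to 1); they miss things now and then, are a little off and sometimes report something else, mostly with a low value. They report only what shows in the picture. A call takes as long as a camera call.
- robot.outline_of(camera, target): "region" (480x640 bool, what is visible of it) and "pixel" ([row, column] in pixels, amid what is visible of it).
The state is a dict: "time": time; "joint_positions": joint angles; "dq": joint speeds; "joint_efforts": joint torques, N m; "ee_pos": TCP position; "eef_rot": TCP orientation; "force": force on the tool from outside, world axes, zero at the start; "moment": the same for the moment, N m; "gripper_width": finger opening in m.
Only numpy, scipy, OpenCV 4.12 (cv2) and the standard library are available. Lean on these libraries where they do the work, as an engineer would, in place of code of your own. Each camera call takes 0.05 s, during which the arm holds its last target.

TASK

Turn the brass lock screw of each of the three board holders clockwise to the marks on its strap, feeling how hard it turns: leave the two stiff, sound ones there, but run the one that turns almost freely on past its marks until it comes up firm, about an eighth of a turn further. Then take the spring clip from its stand and clip it upright onto the middle of the top edge of that loose holder's tag plate, and no other, so that the jaws grip by themselves. Leave the screwdriver, jar and tray where they are.

Things in the scene. Friction and masses are not known exactly. Their poses are not given: they have to be found in the camera images.
- holder_a: one of three identical circuit-board holders, fixed to the bench: aluminium block 120 (its x) x 66 (y) x 24 mm high with a small board and, over it, a steel strap whose top is 30 mm above the bench. Origin: centre of the block's underside, on the bench; z up. Its lock screw stands on the axis x = -25 mm, y = 0; its upright tag plate stands at x = +45 mm
- screw_a (a joint): turn of holder_a's brass lock screw, rad, clockwise from above positive. 0: bar points at the black scribed marks on the strap (along the holder's y). Starts 0.35 to 0.6 short (negative), stays where left. Sound: takes about 0.35 N m (0.1 or more remains on the tool when it pauses), firm stop at 0.12. Loose: about 0.03 N m, firm stop only at 0.8. Same looks
- grip_a (a point): on holder_a's lock-screw axis, 56 mm above the bench, in the screw's bar; this point turns with the screw, y along the bar. The bar is 40 mm long, 10 mm thick and 24 mm tall, from 42 to 66 mm above the bench
- tag_a (a point): centre of the top edge of holder_a's tag plate, 70 mm above the bench; axes as the holder's. Plain steel plate 4 mm thick (its x), 26 mm wide (y), standing 46 mm above the block
- holder_b: one of three identical circuit-board holders, fixed to the bench: aluminium block 120 (its x) x 66 (y) x 24 mm high with a small board and, over it, a steel strap whose top is 30 mm above the bench. Origin: centre of the block's underside, on the bench; z up. Its lock screw stands on the axis x = -25 mm, y = 0; its upright tag plate stands at x = +45 mm
- screw_b (a joint): turn of holder_b's brass lock screw, rad, clockwise from above positive. 0: bar points at the black scribed marks on the strap (along the holder's y). Starts 0.35 to 0.6 short (negative), stays where left. Sound: takes about 0.35 N m (0.1 or more remains on the tool when it pauses), firm stop at 0.12. Loose: about 0.03 N m, firm stop only at 0.8. Same looks
- grip_b (a point): on holder_b's lock-screw axis, 56 mm above the bench, in the screw's bar; this point turns with the screw, y along the bar. The bar is 40 mm long, 10 mm thick and 24 mm tall, from 42 to 66 mm above the bench
- tag_b (a point): centre of the top edge of holder_b's tag plate, 70 mm above the bench; axes as the holder's. Plain steel plate 4 mm thick (its x), 26 mm wide (y), standing 46 mm above the block
- holder_c: one of three identical circuit-board holders, fixed to the bench: aluminium block 120 (its x) x 66 (y) x 24 mm high with a small board and, over it, a steel strap whose top is 30 mm above the bench. Origin: centre of the block's underside, on the bench; z up. Its lock screw stands on the axis x = -25 mm, y = 0; its upright tag plate stands at x = +45 mm
- screw_c (a joint): turn of holder_c's brass lock screw, rad, clockwise from above positive. 0: bar points at the black scribed marks on the strap (along the holder's y). Starts 0.35 to 0.6 short (negative), stays where left. Sound: takes about 0.35 N m (0.1 or more remains on the tool when it pauses), firm stop at 0.12. Loose: about 0.03 N m, firm stop only at 0.8. Same looks
- grip_c (a point): on holder_c's lock-screw axis, 56 mm above the bench, in the screw's bar; this point turns with the screw, y along the bar. The bar is 40 mm long, 10 mm thick and 24 mm tall, from 42 to 66 mm above the bench
- tag_c (a point): centre of the top edge of holder_c's tag plate, 70 mm above the bench; axes as the holder's. Plain steel plate 4 mm thick (its x), 26 mm wide (y), standing 46 mm above the block
- stand_top (a point): centre of the top edge of the clip stand's plate, 50 mm above the bench; x is the plate's normal. Plate 4 mm thick, 26 mm wide (y), upright on a fixed dark foot 75 x 65 x 10 mm; at the start the clip sits on it
- clip: grey spring clip like a clothes peg, 40 g, jaws down. Origin on its hinge; y along the hinge, x across the jaws, z up. Two handles 18 mm wide (y) rise 4 to 40 mm above the hinge in a V 36 mm wide at the top; 20 N pinches them to their stop: parallel, 20 mm over their outsides. Jaws reach 30 mm below the hinge, pads 17 to 30 mm below, 16 mm wide. On the stand the hinge is 8 mm above the plate's top
- clip_jaw (a point): midway between the closed jaws' pads, 23.5 mm below the clip's hinge; axes as the clip's
- clip_arm (a joint): opening of the clip's sprung jaw, rad: about 0 when clipped on a 4 mm plate, -0.12 empty, 0.4 with the handles fully pressed together (jaw tips then about 16 mm apart; the clip body, which carries one jaw, leans 0.2 rad from the handles' common direction)
- driver: bystander: screwdriver 170 mm long lying on the bench; leave alone
- jar: bystander: small closed jar, 44 mm across, 60 mm high; leave alone
- tray: bystander: white open tray with compartments, 90 x 160 x 25 mm; leave alone

How it is judged:
On the way, in this order (a step that is already met when the one before it is completed fails the run):
1. two screws stand at their marks and the loose one has been run down past its own (((value of joint screw_a above 0.6 rad and value of joint screw_b between -0.2 and 0.2 rad and value of joint screw_c between -0.2 and 0.2 rad) or (value of joint screw_b above 0.6 rad and value of joint screw_a between -0.2 and 0.2 rad and value of joint screw_c between -0.2 and 0.2 rad) or (value of joint screw_c above 0.6 rad and value of joint screw_a between -0.2 and 0.2 rad and value of joint screw_b between -0.2 and 0.2 rad))), for 0.2 s.
2. the clip has been taken off its stand (distance between clip_jaw and stand_top above 0.05 m).
3. the clip grips the tag plate of the holder with the loose screw (((value of joint screw_a above 0.6 rad and horizontal distance between clip_jaw and tag_a below 0.016 m and z of clip_jaw in the frame of tag_a between -0.03 and -0.006 m and angle between clip's own z axis and vertical below 0.35 rad and angle between the x axis of clip and the x axis of holder_a, either way round below 0.4 rad and value of joint clip_arm between -0.06 and 0.09 rad and contact force between clip and holder_a above 1 N) or (value of joint screw_b above 0.6 rad and horizontal distance between clip_jaw and tag_b below 0.016 m and z of clip_jaw in the frame of tag_b between -0.03 and -0.006 m and angle between clip's own z axis and vertical below 0.35 rad and angle between the x axis of clip and the x axis of holder_b, either way round below 0.4 rad and value of joint clip_arm between -0.06 and 0.09 rad and contact force between clip and holder_b above 1 N) or (value of joint screw_c above 0.6 rad and horizontal distance between clip_jaw and tag_c below 0.016 m and z of clip_jaw in the frame of tag_c between -0.03 and -0.006 m and angle between clip's own z axis and vertical below 0.35 rad and angle between the x axis of clip and the x axis of holder_c, either way round below 0.4 rad and value of joint clip_arm between -0.06 and 0.09 rad and contact force between clip and holder_c above 1 N))), for 0.2 s.
At the end, for the whole second after the job is handed in: Sound screws within 0.2 rad of their marks, the loose one over 0.6 rad past. Clip at rest, sprung shut on the loose holder's tag plate: jaw centre within 16 mm sideways of the plate's middle, 6 to 30 mm below its top edge; upright within 0.35 rad, square to the plate within 0.4 rad (((value of joint screw_a above 0.6 rad and value of joint screw_b between -0.2 and 0.2 rad and value of joint screw_c between -0.2 and 0.2 rad and horizontal distance between clip_jaw and tag_a below 0.016 m and z of clip_jaw in the frame of tag_a between -0.03 and -0.006 m and angle between clip's own z axis and vertical below 0.35 rad and angle between the x axis of clip and the x axis of holder_a, either way round below 0.4 rad and value of joint clip_arm between -0.06 and 0.09 rad and contact force between clip and holder_a above 1 N) or (value of joint screw_b above 0.6 rad and value of joint screw_a between -0.2 and 0.2 rad and value of joint screw_c between -0.2 and 0.2 rad and horizontal distance between clip_jaw and tag_b below 0.016 m and z of clip_jaw in the frame of tag_b between -0.03 and -0.006 m and angle between clip's own z axis and vertical below 0.35 rad and angle between the x axis of clip and the x axis of holder_b, either way round below 0.4 rad and value of joint clip_arm between -0.06 and 0.09 rad and contact force between clip and holder_b above 1 N) or (value of joint screw_c above 0.6 rad and value of joint screw_a between -0.2 and 0.2 rad and value of joint screw_b between -0.2 and 0.2 rad and horizontal distance between clip_jaw and tag_c below 0.016 m and z of clip_jaw in the frame of tag_c between -0.03 and -0.006 m and angle between clip's own z axis and vertical below 0.35 rad and angle between the x axis of clip and the x axis of holder_c, either way round below 0.4 rad and value of joint clip_arm between -0.06 and 0.09 rad and contact force between clip and holder_c above 1 N)) and linear speed of clip below 0.02 m/s); the robot touches nothing.
It fails at once if the clip is put on the tag plate of a sound holder ((horizontal distance between clip_jaw and tag_a below 0.02 m and z of clip_jaw in the frame of tag_a below -0.004 m and value of joint clip_arm below 0.1 rad and value of joint screw_a below 0.3 rad) or (horizontal distance between clip_jaw and tag_b below 0.02 m and z of clip_jaw in the frame of tag_b below -0.004 m and value of joint clip_arm below 0.1 rad and value of joint screw_b below 0.3 rad) or (horizontal distance between clip_jaw and tag_c below 0.02 m and z of clip_jaw in the frame of tag_c below -0.004 m and value of joint clip_arm below 0.1 rad and value of joint screw_c below 0.3 rad)).
It fails at once if the screwdriver, jar or tray is pushed aside by more than 30 mm (distance of any of driver, jar, tray from where it was at the start of the episode above 0.03 m).
It also fails if it takes over 70 s, if anything falls off the work surface, if the arm or the gripper's body presses on something with over 40 N, if the wrist force passes 120 N, or if a joint passes its speed limit or range.

## Working session

There is one attempt and no reset: what is moved stays moved. The work goes in short steps, Python scripts to look and compute and a shell command to move; the robot and the scene stay as the last step left them, time stands still between calls to the robot, and variables do not carry over. Pictures are saved under pics/ and viewed, and the job is handed in when it is done.

```bash
ls; mkdir -p pics
python3 - <<'E'
from rig import robot
import cv2,numpy as np
print(robot.sense()); print(robot.grasp_offset)
for n in("side","top"):
    cv2.imwrite(f"pics/{n}0.png",robot.grab_frame(n)); m=robot.camera_model(n); print({k:(np.round(v,3).tolist() if k=="T" else v) for k,v in m.items()})
E
```

```text
pics
{'time': 0.0, 'joint_positions': array([ 1.21596977e+00,  3.20300515e-01,  1.56570632e+00,  5.56888979e-06,
        1.25740316e+00, -2.00003282e-02]), 'dq': array([ 0.00204426, -0.00059896, -0.00038237,  0.00125036,  0.00123634,
        0.00048209]), 'joint_efforts': array([ 1.69656192e-03, -4.15509832e+01, -2.34162229e+01, -2.31452088e-05,
        8.27952783e-03,  3.76078816e-06]), 'ee_pos': array([0.18877495, 0.54260849, 0.23046672]), 'eef_rot': array([-5.23435629e-01, -3.09732975e+00,  2.80283659e-03]), 'force': array([-0.34143559, -0.01424403, -1.00837359]), 'moment': array([ 0.02524493,  0.01724254, -0.05034592]), 'gripper_width': 0.08553493158109225}
0.0187
{'fx': 516.4424264350619, 'fy': 516.4424264350619, 'cx': 320.3369715602892, 'cy': 240.8106378058401, 'k1': -0.11668614512969078, 'T': [[0.927, 0.19, -0.325, 0.215], [-0.376, 0.512, -0.773, -0.856], [0.02, 0.838, 0.546, 0.702], [0.0, 0.0, 0.0, 1.0]]}
{'fx': 583.2947590070879, 'fy': 583.2947590070879, 'cx': 317.56379198487537, 'cy': 243.72853403169188, 'k1': -0.11731034147275449, 'T': [[0.005, 0.991, -0.137, 0.402], [-1.0, 0.003, -0.011, -0.006], [-0.011, 0.137, 0.99, 1.289], [0.0, 0.0, 0.0, 1.0]]}
```

View pics/side0.png

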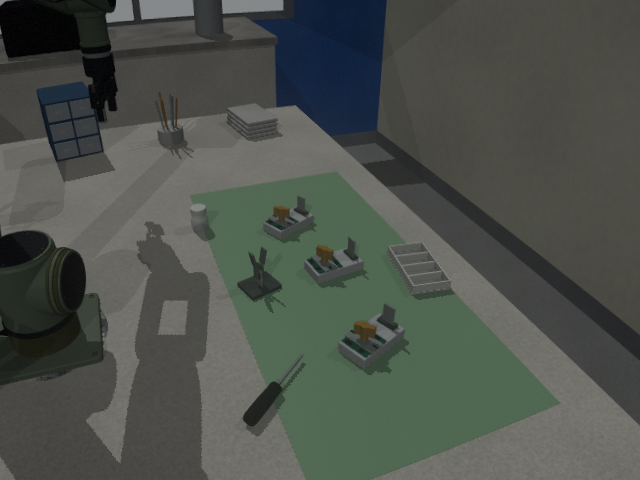

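View pics/top0.png

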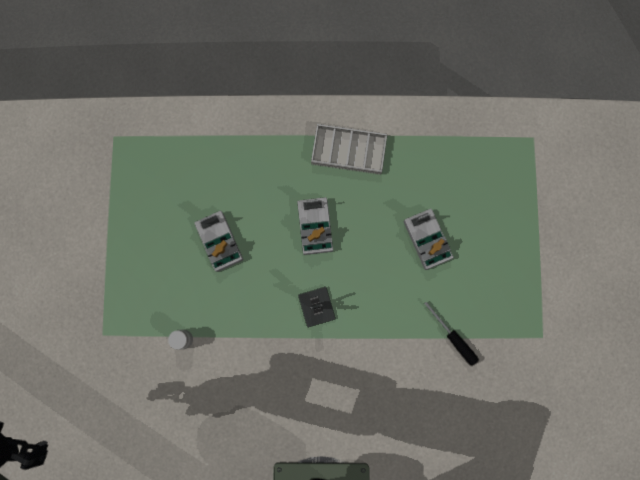

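The side view shows the holders at about (289,220), (334,262) and (372,340), and the clip and stand at (260,280). In the top view the holders are at (218,240), (316,226) and (430,238), and the stand is at (317,306). Next I'll get the outlines.

```bash
cat > h.py <<'E'
from rig import robot
import cv2,numpy as np
def proj(n,P):
    m=robot.camera_model(n);P=np.atleast_2d(P);T=np.linalg.inv(m["T"])
    c=P@T[:3,:3].T+T[:3,3];x=c[:,0]/-c[:,2];y=-c[:,1]/-c[:,2];r=1+m["k1"]*(x*x+y*y)
    return np.c_[m["fx"]*x*r+m["cx"],m["fy"]*y*r+m["cy"]]
def ray(n,uv):
    m=robot.camera_model(n);K=np.array([[m["fx"],0,m["cx"]],[0,m["fy"],m["cy"]],[0,0,1]])
    p=cv2.undistortPoints(np.array([[uv]],float),K,np.array([m["k1"],0,0,0,0]))[0,0]
    d=m["T"][:3,:3]@np.array([p[0],-p[1],-1]);return m["T"][:3,3],d/np.linalg.norm(d)
def at_z(n,uv,z):
    o,d=ray(n,uv);return o+d*(z-o[2])/d[2]
def tri(uv1,uv2,n1="side",n2="top"):
    o1,d1=ray(n1,uv1);o2,d2=ray(n2,uv2)
    s=np.linalg.lstsq(np.c_[d1,-d2],o2-o1,rcond=None)[0]
    a=o1+s[0]*d1;b=o2+s[1]*d2;return (a+b)/2,np.linalg.norm(a-b)
E
python3 - <<'E'
from h import *
import pickle
out={}
for n in("side","top"):
    img=robot.grab_frame(n)
    for t in("holder_a","screw_a","clip","stand_top","tag_a"):
        try: L=robot.outline_of(n,t)
        except Exception as e: print(t,e);continue
        out[n,t]=L
        for d in L[:6]: 
            x,y,w,h=cv2.boundingRect(d["region"].astype(np.uint8));print(n,t,round(d["score"],2),np.round(d["pixel"],1),int(d["region"].sum()),(x,y,w,h))
pickle.dump(out,open("out.pkl","wb"))
t=robot.grab_frame("top");s=robot.grab_frame("side")
cv2.imwrite("pics/t1.png",cv2.resize(t[185:335,180:340],None,fx=5,fy=4,interpolation=cv2.INTER_CUBIC) if 0 else cv2.resize(t[185:295,180:340],None,fx=5,fy=5,interpolation=cv2.INTER_CUBIC))
cv2.imwrite("pics/t2.png",cv2.resize(t[195:345,290:490],None,fx=4,fy=4,interpolation=cv2.INTER_CUBIC))
cv2.imwrite("pics/s1.png",cv2.resize(s[185:305,230:390],None,fx=5,fy=5,interpolation=cv2.INTER_CUBIC))
print(robot.sense()["time"])
E
```

```text
side holder_a 0.91 [340.5 371.1] 2220 (338, 303, 67, 65)
side holder_a 0.89 [266.5 330.5] 1485 (305, 237, 58, 45)
side screw_a 0.7 [330.7 366.9] 315 (355, 322, 22, 20)
side screw_a 0.67 [253.1 325. ] 233 (316, 245, 17, 18)
side screw_a 0.58 [210.3 281.8] 188 (274, 206, 17, 15)
side clip 0.86 [265.8 258.8] 236 (249, 247, 17, 32)
side stand_top 0.73 [284.5 260.4] 728 (237, 270, 45, 30)
side stand_top 0.2 [264.  331.4] 1555 (305, 236, 58, 46)
side tag_a 0.93 [219.9 288.3] 1179 (263, 196, 51, 43)
side tag_a 0.88 [264.1 334.5] 1562 (304, 237, 60, 46)
side tag_a 0.76 [336.1 373. ] 2160 (339, 305, 66, 62)
side tag_a 0.18 [207.8 280.3] 157 (274, 206, 15, 14)
top holder_a 0.92 [239.4 429.9] 1604 (406, 210, 46, 59)
top holder_a 0.79 [226.9 318.9] 1630 (297, 197, 36, 58)
top holder_a 0.76 [239.7 217.3] 1627 (196, 211, 46, 61)
top screw_a 0.59 [223.5 315.9] 1672 (297, 197, 36, 57)
top clip 0.68 [303.9 313.8] 141 (310, 296, 12, 18)
top stand_top 0.56 [310.  311.4] 957 (298, 286, 37, 42)
top tag_a 0.96 [237.1 426.3] 1751 (404, 209, 48, 61)
top tag_a 0.73 [243.8 217.8] 1688 (195, 210, 48, 62)
top tag_a 0.73 [226.  312.4] 1617 (298, 198, 35, 56)
0.8
```

View pics/t1.png

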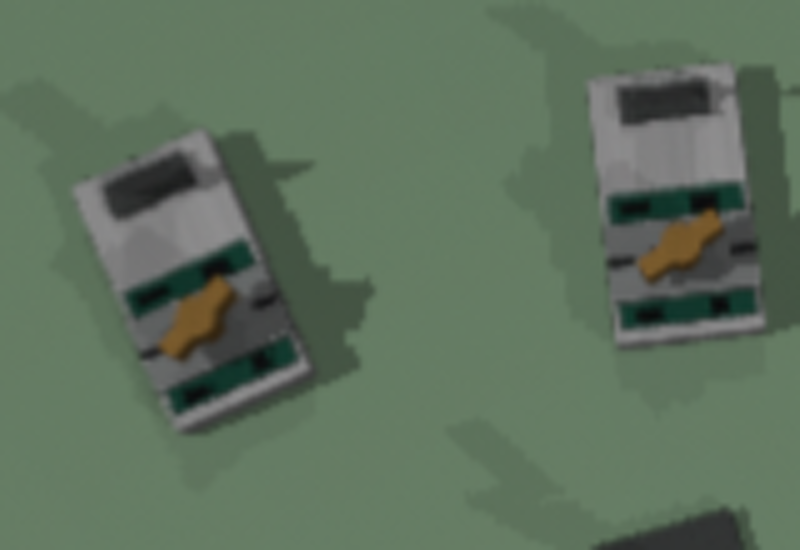

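View pics/t2.png

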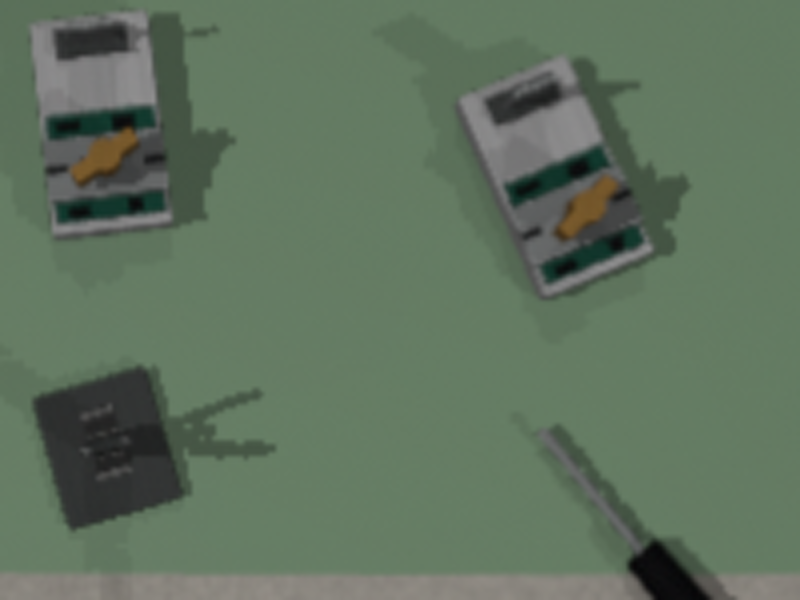

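View pics/s1.png

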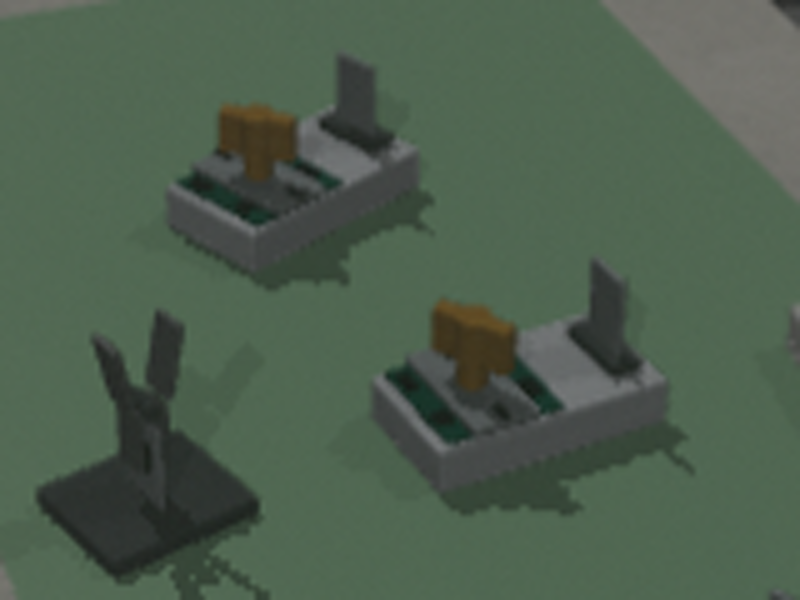

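In the top crops I can read all four block corners of each holder, the bar angles and the black marks. Next I'll fit the poses from the corners and check them by overlaying the model on the side view.

```bash
cat > fit.py <<'E'
from h import *
from scipy.optimize import least_squares
up=lambda p,s,o:(np.array(p,float)+.5)/s-.5+np.array(o)
TOP={1:up([(75,187),(205,130),(312,370),(180,432)],5,(180,185)),2:up([(588,80),(734,64),(765,330),(616,347)],5,(180,185)),
3:up([(460,102),(568,56),(652,250),(545,298)],4,(290,195)),0:up([(34,400),(148,367),(185,492),(72,528)],4,(290,195))}
def box(p,L,W,z):
    c,s=np.cos(p[2]),np.sin(p[2]);q=np.array([(L,W),(L,-W),(-L,-W),(-L,W)])/2
    return np.c_[q@np.array([[c,s],[-s,c]])+p[:2],np.full(4,z)]
def pt(p,x,y,z):
    c,s=np.cos(p[2]),np.sin(p[2]);return np.array([p[0]+c*x-s*y,p[1]+s*x+c*y,z])
E
python3 - <<'E'
from fit import *
side=robot.grab_frame("side");top=robot.grab_frame("top")
S=cv2.resize(side,None,fx=4,fy=4,interpolation=cv2.INTER_CUBIC);T=cv2.resize(top,None,fx=4,fy=4,interpolation=cv2.INTER_CUBIC)
def dr(I,n,P,c):
    P=((proj(n,P)+.5)*4).astype(int);cv2.polylines(I,[P.reshape(-1,1,2)],True,c,1)
for k,(L,W,z) in {1:(.12,.066,.024),2:(.12,.066,.024),3:(.12,.066,.024),0:(.065,.075,.01)}.items():
    w=np.array([at_z("top",u,z) for u in TOP[k]])
    p0=[*w[:,:2].mean(0),0.3]
    best=None
    for dims in([(L,W),(W,L)] if k==0 else [(L,W)]):
        r=least_squares(lambda p:(proj("top",box(p,*dims,z))-TOP[k]).ravel(),p0)
        print(k,dims,np.round(r.x,4),"rms px",np.sqrt((r.fun**2).mean()),np.round(r.fun,1))
        if best is None or r.cost<best[0]:best=(r.cost,r.x,dims)
    p=best[1];L,W=best[2]
    for I,n in((S,"side"),(T,"top")):
        dr(I,n,box(p,L,W,z),(0,0,255));dr(I,n,box(p,L,W,0),(255,0,0))
        if k:
            dr(I,n,[pt(p,.045,-.013,.07),pt(p,.045,.013,.07),pt(p,.045,.013,.024),pt(p,.045,-.013,.024)],(0,255,255))
            dr(I,n,[pt(p,-.025,0,.03),pt(p,-.025,0,.066)],(255,255,0))
cv2.imwrite("pics/so1.png",S[180*4:310*4,230*4:430*4]);cv2.imwrite("pics/so2.png",S[290*4:380*4,230*4:430*4]);cv2.imwrite("pics/to.png",T[185*4:335*4,285*4:465*4])
E
```

```text
1 (0.12, 0.066) [0.5838 0.2274 0.4357] rms px 0.4792348542723237 [-0.6  0.2  0.5 -0.7  0.6  0.2 -0.4  0.3]
2 (0.12, 0.066) [0.6176 0.0147 0.1148] rms px 0.13640316401530184 [-0.2 -0.   0.2 -0.1  0.1  0.1 -0.1  0. ]
3 (0.12, 0.066) [ 0.5893 -0.2358  0.395 ] rms px 0.5646728395066662 [-0.5 -0.8 -0.3 -0.4  0.7  0.8  0.1  0.3]
0 (0.065, 0.075) [0.4411 0.0088 0.2964] rms px 2.004858470209857 [-1.7  2.3  2.6  0.7  2.  -2.  -2.8 -1.1]
0 (0.075, 0.065) [0.4412 0.0088 0.2963] rms px 0.5275713504077351 [-0.2 -0.5 -0.3 -0.8  0.4  0.9  0.1  0.5]
```

View pics/so1.png

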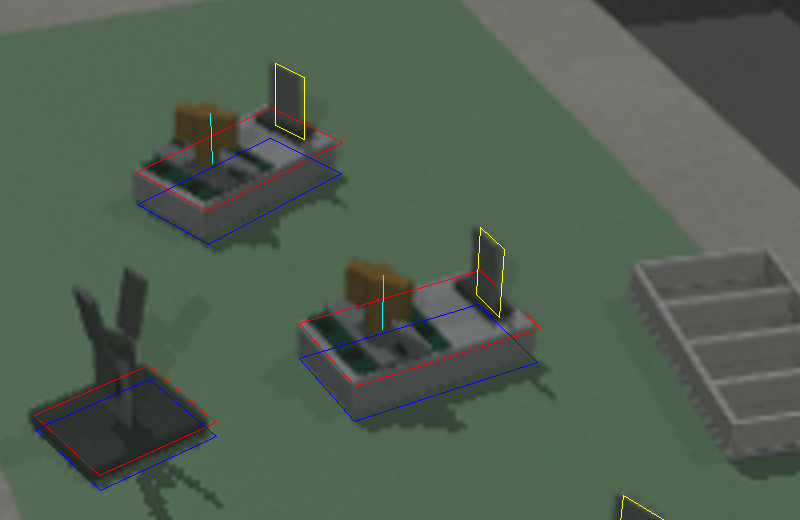

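View pics/so2.png

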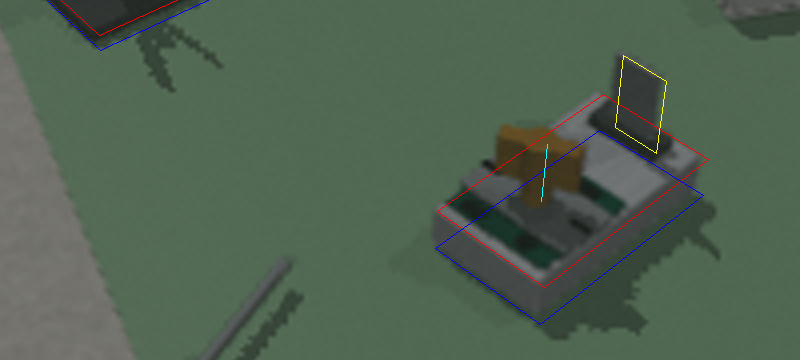

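View pics/to.png

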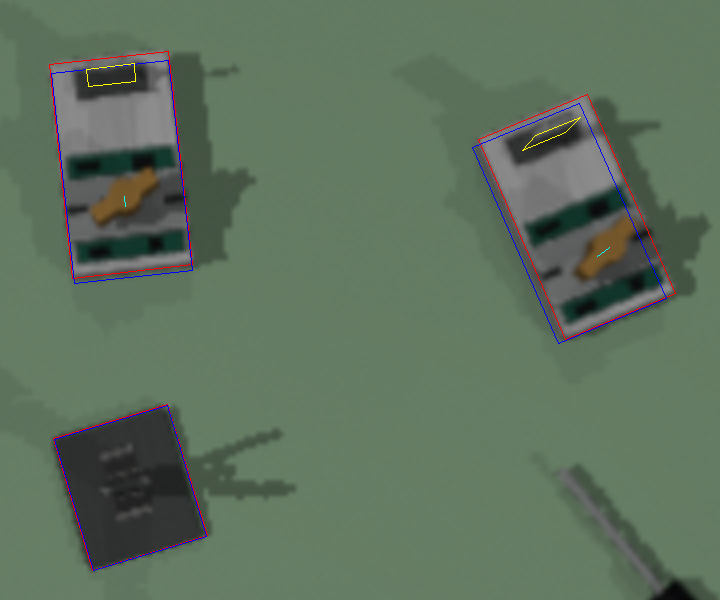

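The top-view fit has an rms of about 0.5 px. Projected into the side view it sits roughly 1–2 px to the right, which matches the stated calibration error. I'll zoom the side view to get corners for a joint fit, and segment the brass bars.

Run:
```python
from fit import *
s=cv2.imread("pics/side0.png")
for k,(x,y) in {1:(258,190),2:(300,230),3:(332,297)}.items():
    c=cv2.convertScaleAbs(s[y:y+75,x:x+80],alpha=1.6);cv2.imwrite(f"pics/sz{k}.png",cv2.resize(c,None,fx=8,fy=8,interpolation=cv2.INTER_CUBIC))
for n in("side","top"):
    I=cv2.imread(f"pics/{n}0.png");h=cv2.cvtColor(I,cv2.COLOR_BGR2HSV)
    m=((h[...,0]>8)&(h[...,0]<24)&(h[...,1]>130)).astype(np.uint8)
    nn,lab,st,ce=cv2.connectedComponentsWithStats(m)
    for i in range(1,nn):
        if st[i,4]>40:
            yx=np.argwhere(lab==i);u=yx[:,::-1].astype(float)
            if n=="top":
                w=np.array([at_z("top",q,.066) for q in u])[:,:2];c=w.mean(0);e,v=np.linalg.eigh(np.cov((w-c).T));print(n,st[i],ce[i],"world",c,"bar ang",np.arctan2(v[1,1],v[0,1])%np.pi,"len",np.sqrt(e*12))
            else: print(n,st[i],ce[i])
```

```text
side [160  97   7  29  49] [162.75510204 109.69387755]
side [274 207  14  10  77] [280.8961039  210.54545455]
side [317 246  15  17 148] [324.09459459 252.48648649]
side [354 321  22  20 231] [364.5021645  329.33333333]
top [308 226  16  15 105] [315.96190476 233.64761905] world [0.59287047 0.0112602 ] bar ang 2.248726698499584 len [0.01399573 0.0352926 ]
top [212 240  15  16 112] [219.40178571 248.22321429] world [0.56091827 0.21631204] bar ang 2.491369947732395 len [0.01494627 0.03508418]
top [430 240  14  15  95] [436.23157895 246.66315789] world [ 0.56589665 -0.2439166 ] bar ang 2.373561700569785 len [0.01243911 0.03504141]
```

View pics/sz1.png

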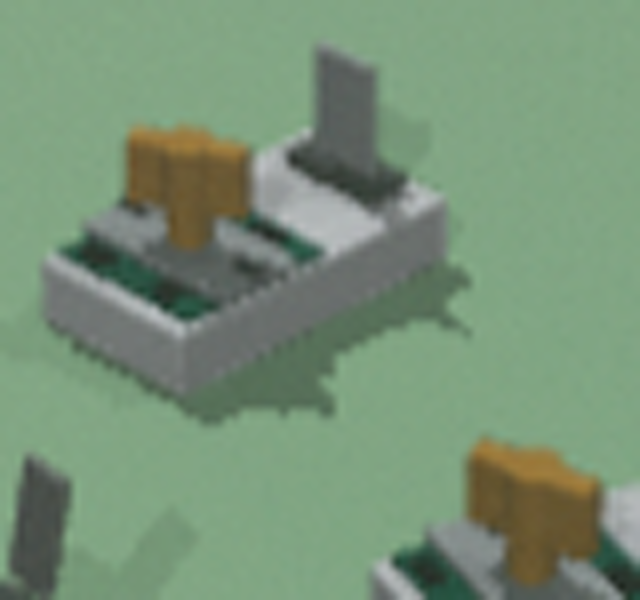

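View pics/sz2.png

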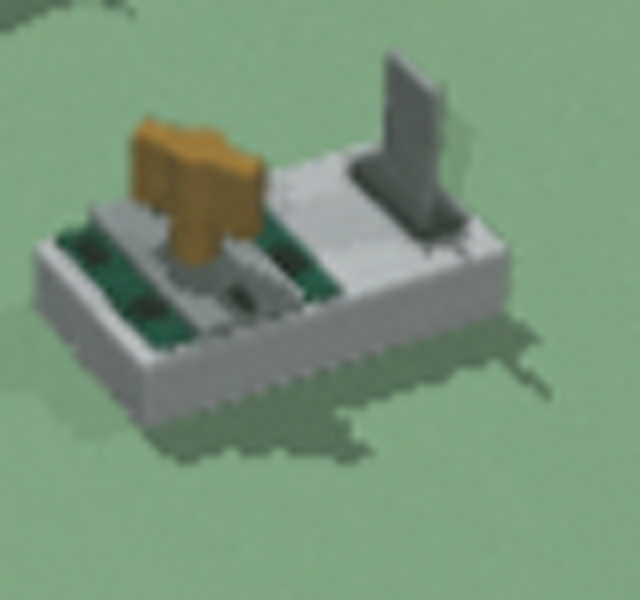

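View pics/sz3.png

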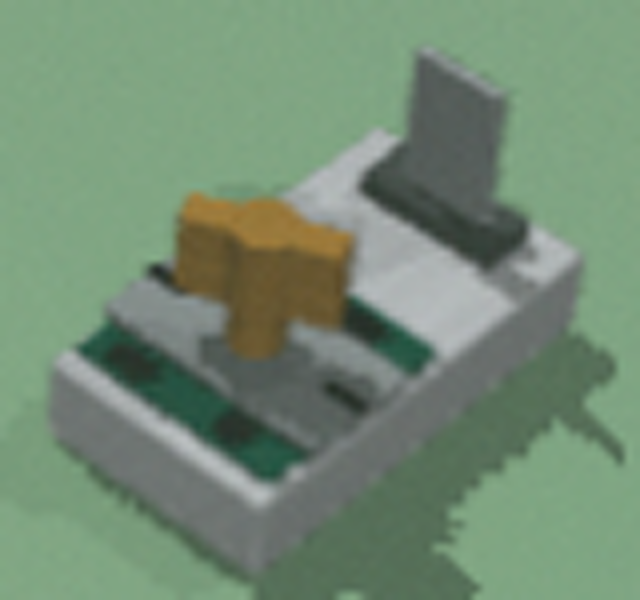

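```bash
cat > joint.py <<'E'
from fit import *
u8=lambda p,o:(np.array(p,float)+.5)/8-.5+np.array(o)
SC={1:u8([(446,203),(186,326),(44,262)],(258,190)),2:u8([(508,250),(150,360),(37,243)],(300,230)),3:u8([(582,255),(265,492),(55,370)],(332,297))}
ST={1:u8([(318,45),(376,70)],(258,190)),2:u8([(388,55),(438,90)],(300,230)),3:u8([(418,50),(504,98)],(332,297))}
SH={1:u8([(190,138)],(258,190)),2:u8([(200,142)],(300,230)),3:u8([(262,222)],(332,297))}
TB={1:(219.4,248.2),2:(315.96,233.65),3:(436.23,246.66)}
def res(v):
    out=[]
    ds,dt=v[9:12],v[12:15]
    for i,k in enumerate((1,2,3)):
        p=v[3*i:3*i+3];B=box(p,.12,.066,.024)
        out+=[proj("top",B+dt)-TOP[k],proj("side",B[[1,2,3]]+ds)-SC[k],
        proj("side",np.array([pt(p,.045,.013,.07),pt(p,.045,-.013,.07)])+ds)-ST[k],
        proj("side",pt(p,-.025,0,.066)+ds)-SH[k],proj("top",pt(p,-.025,0,.066)+dt)-np.array([TB[k]])]
    return np.r_[np.concatenate(out).ravel()/.6,ds/.002,dt/.002]
r=least_squares(res,[.5838,.2274,.4357,.6176,.0147,.1148,.5893,-.2358,.395]+[0]*6)
H={k:r.x[3*i:3*i+3] for i,k in enumerate((1,2,3))}
ds,dt=r.x[9:12],r.x[12:15]
E
python3 - <<'E'
from joint import *
print(np.round(r.x,4),"rms",np.sqrt((r.fun[:-6]**2).mean()*.36)); print(np.round(r.fun[:-6].reshape(3,-1)*.6,1))
for k in H: print(k,"screw",np.round(pt(H[k],-.025,0,.056),4),"tag",np.round(pt(H[k],.045,0,.07),4))
# clip
import pickle
o=pickle.load(open("out.pkl","rb"))
for n in("side","top"):
    x,y=(240,240) if n=="side" else (295,283)
    I=cv2.imread(f"pics/{n}0.png")[y:y+63,x:x+50];
    if n=="top": I=I[:48,:48]
    cv2.imwrite(f"pics/clip_{n}.png",cv2.resize(cv2.convertScaleAbs(I,alpha=2.2),None,fx=9,fy=9,interpolation=cv2.INTER_CUBIC))
E
```

```text
[ 5.835e-01  2.300e-01  4.371e-01  6.177e-01  1.690e-02  1.200e-01
  5.890e-01 -2.336e-01  4.015e-01 -4.000e-04  2.200e-03 -5.000e-04
  4.000e-04 -2.200e-03 -1.900e-03] rms 0.5425251978225514
[[-0.7  0.4  0.4 -0.6  0.6  0.2 -0.4  0.3  0.7 -0.6 -0.2  1.4 -0.3 -0.3
   0.2 -0.3  0.1 -0.1  0.   0.5 -0.3 -0. ]
 [-0.3  0.   0.  -0.2  0.3 -0.1  0.1 -0.   0.6 -0.2 -0.8  0.7 -0.6 -0.2
   0.4 -0.8  0.2  0.3 -0.   0.4 -0.2 -0.1]
 [-0.7 -0.5 -0.6 -0.3  0.7  0.7  0.2  0.4  0.8 -0.4 -0.3  1.9 -0.8 -1.4
   0.  -0.6 -0.  -0.2  0.6  0.1  0.6 -0.1]]
1 screw [0.5608 0.2194 0.056 ] tag [0.6242 0.2491 0.07  ]
2 screw [0.5929 0.0139 0.056 ] tag [0.6624 0.0223 0.07  ]
3 screw [ 0.566  -0.2434  0.056 ] tag [ 0.6304 -0.216   0.07  ]
```

View pics/clip_side.png

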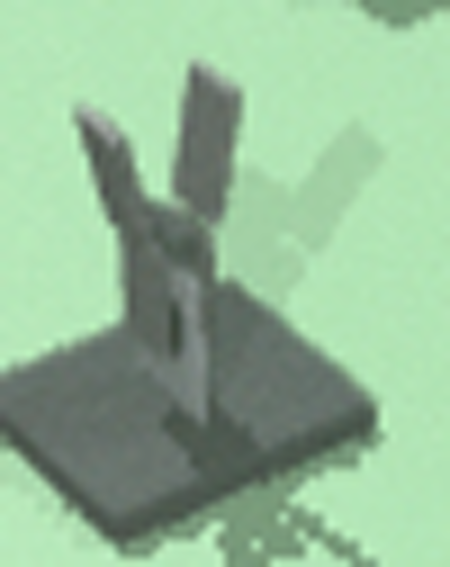

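View pics/clip_top.png

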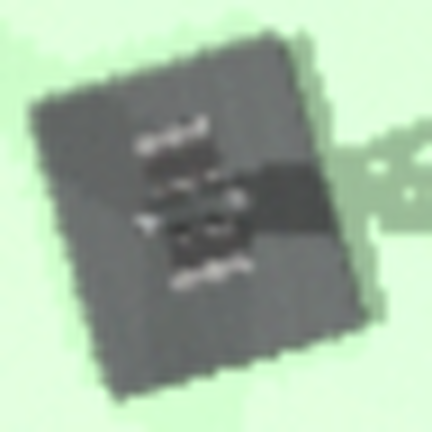

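The two cameras disagree by about 4 mm in y, so I've split the difference for now. The gripper itself will settle it. In the clip crops I read the handle tops at side (250.4,252.3) and (263.7,248.4), and top (313.6,297.2) and (318.1,313.1). I'll triangulate those.

Run:
```python
from joint import *
def tri2(us,ut):
    f=lambda P:np.r_[(proj("side",P+ds)-us).ravel(),(proj("top",P+dt)-ut).ravel()]
    q=least_squares(f,[.45,0,.09]);return q.x,np.abs(q.fun).max()
a=tri2((250.4,252.3),(295+212.5/9-.5,283+275.5/9-.5));b=tri2((263.7,248.4),(295+172.5/9-.5,283+132.5/9-.5))
print(a,b,"mid",(a[0]+b[0])/2,"yaw",np.arctan2(*(b[0]-a[0])[1::-1]),"sep",np.linalg.norm((b[0]-a[0])[:2]))
# foot
q=least_squares(lambda p:(proj("top",box(p,.075,.065,.01)+dt)-TOP[0]).ravel(),[.44,.01,.3]);print("foot",q.x)
for k in H: print(k,tri2(SH[k][0],TB[k]))
s=robot.sense();print(s["time"],s["ee_pos"],s["eef_rot"])
```

```text
(array([0.42390842, 0.00787273, 0.09775732]), np.float64(0.16153350495872587)) (array([0.45584888, 0.01728826, 0.09414155]), np.float64(0.40958168251046345)) mid [0.43987865 0.0125805  0.09594943] yaw 0.2866645111304447 sep 0.0332993240534049
foot [0.44080177 0.01106857 0.29631491]
1 (array([0.56049311, 0.2185272 , 0.06794688]), np.float64(0.012857226253117915))
2 (array([0.59261323, 0.01346237, 0.0673092 ]), np.float64(0.051391510864448264))
3 (array([ 0.56565726, -0.24213923,  0.06523929]), np.float64(0.07222095773875026))
0.9 [0.18893678 0.54308808 0.23136229] [5.23438723e-01 3.09764725e+00 1.99824198e-04]
```

```bash
cat > go.py <<'E'
from h import *
from scipy.spatial.transform import Rotation as R
def go(x,y,z,ang,s=None):
    "rows needed to bring grasp pose: TCP at xyz, tool down, tool y at angle ang"
    s=s or robot.sense();A=R.from_rotvec(s["eef_rot"])
    yv=np.array([np.cos(ang),np.sin(ang),0]);zv=np.array([0,0,-1.]);xv=np.cross(yv,zv)
    B=R.from_matrix(np.c_[xv,yv,zv]);d=A.inv().apply(np.array([x,y,z])-s["ee_pos"])*1000
    w=np.degrees((A.inv()*B).as_rotvec());print("shift",np.round(d,1),"turn",np.round(w,1))
def st():
    s=robot.sense();M=R.from_rotvec(s["eef_rot"]).as_matrix()
    print("t",round(s["time"],3),"pos",np.round(s["ee_pos"],4),"yang",round(np.arctan2(M[1,1],M[0,1]),4),"tilt",round(float(np.degrees(np.arccos(-M[2,2]))),2),"F",np.round(s["force"],1),"M",np.round(s["moment"],3),"w",round(s["gripper_width"],4),"q6",round(s["joint_positions"][5],2))
    return s
E
python3 -c "
from go import *
st();go(.5605,.219,.14,.436+.48)"
```

```text
t 0.9 pos [0.1889 0.5431 0.2314] yang 1.236 tilt 0.01 F [ 0.1  1.1 -0.5] M [ 0.026 -0.028 -0.026] w 0.0852 q6 -0.02
shift [-457.4 -184.    91.3] turn [ 0.  -0.  18.3]
```

```bash
python3 -m creep '[{"x":-230,"y":-92,"z":30,"wz":9,"jaw":0},{"x":-457,"y":-184,"z":91,"wz":18.3,"jaw":0},{"x":-457,"y":-184,"z":91,"wz":18.3,"jaw":0},{"x":-457,"y":-184,"z":91,"wz":18.3,"jaw":0},{"x":-457,"y":-184,"z":91,"wz":18.3,"jaw":0},{"x":-457,"y":-184,"z":91,"wz":18.3,"jaw":0},{"x":-457,"y":-184,"z":91,"wz":18.3,"jaw":0},{"x":-457,"y":-184,"z":91,"wz":18.3,"jaw":0},{"x":-457,"y":-184,"z":91,"wz":18.3,"jaw":0},{"x":-457,"y":-184,"z":91,"wz":18.3,"jaw":0},{"x":-457,"y":-184,"z":91,"wz":18.3,"jaw":0},{"x":-457,"y":-184,"z":91,"wz":18.3,"jaw":0}]' 60
python3 - <<'E'
from go import *
from joint import H
st();go(.5605,.219,.14,.436+.48)
for n in("side","top"):
    I=robot.grab_frame(n)
    s=robot.sense();u=proj(n,s["ee_pos"])[0].astype(int);print(n,u)
    x,y=max(u[0]-50,0),max(u[1]-45,0)
    cv2.imwrite(f"pics/g1_{n}.png",cv2.resize(cv2.convertScaleAbs(I[y:y+90,x:x+100],alpha=1.6),None,fx=6,fy=6,interpolation=cv2.INTER_CUBIC))
E
```

```text
invalid input
Traceback (most recent call last):
  File "joint.py", line 16, in <module>
    r=least_squares(res,[.5838,.2274,.4357,.6176,.0147,.1148,.5893,-.2358,.395]+[0]*6)
  File "joint.py", line 14, in res
    proj("side",pt(p,-.025,0,.066)+ds)-SH[k],proj("top",pt(p,-.025,0,.066)+dt)-np.array([TB[k]])]
                                             ~~~~^^^^^^^^^^^^^^^^^^^^^^^^^^^^^
  File "h.py", line 4, in proj
    m=robot.camera_model(n);P=np.atleast_2d(P);T=np.linalg.inv(m["T"])
ValueError: time passes only in moves, steps and waits
```

The move was refused and my script called `camera_model` too often. I'll cache the models and the fit results, then check the state.

```bash
python3 - <<'E'
from rig import robot
import pickle
pickle.dump({n:robot.camera_model(n) for n in("side","top")},open("cam.pkl","wb"))
E
sed -i 's/^import cv2,numpy as np/import cv2,numpy as np,pickle\nCAM=pickle.load(open("\.\/cam.pkl","rb"))/; s/robot.camera_model(n)/CAM[n]/' h.py
cat > pose.py <<'E'
from joint import *
E
python3 -c "
from joint import *
from go import *
st();print(H)"
python3 -m creep '[{"x":-50,"y":-20,"z":10,"jaw":0}]' 60; python3 -c "
from go import *
st()"
```

```text
t 0.9 pos [0.1889 0.5431 0.2314] yang 1.236 tilt 0.01 F [ 0.1  1.1 -0.5] M [ 0.026 -0.028 -0.026] w 0.0852 q6 -0.02
{1: array([0.58347498, 0.23002621, 0.43710875]), 2: array([0.61767508, 0.01688444, 0.12001793]), 3: array([ 0.58900119, -0.23362969,  0.40145296])}
t 0.9 pos [0.1889 0.5431 0.2314] yang 1.236 tilt 0.01 F [ 0.1  1.1 -0.5] M [ 0.026 -0.028 -0.026] w 0.0852 q6 -0.02invalid input
```

```bash
python3 -m creep '[{"x":-50,"y":-20,"z":10,"jaw":0}]'
```

```text
invalid input
```

```bash
python3 -m creep '[{"x":-50,"y":-20,"z":10,"wx":0,"wy":0,"wz":0,"jaw":0}]'; python3 -m creep --help
```

```text
time: 1.02
ee_pos: [0.2288, 0.5097, 0.2217]
eef_rot: [0.516, 3.099, 0.005]
force: [0.8, 0.2, -0.7]
gripper_width: 0.0698invalid input: not JSON, or not a number
```

Every key has to be present in each row. I'll recompute the shift and go.

```bash
python3 -c "
from go import *
st();go(.5605,.219,.14,.436+.48)"
```

```text
t 1.025 pos [0.2288 0.5097 0.2217] yang 1.2407 tilt 0.18 F [ 0.8  0.2 -0.7] M [-0.035 -0.048  0.005] w 0.0698 q6 -0.11
shift [-408.1 -167.7   81.1] turn [ 0.2 -0.  18.6]
```

```bash
python3 -m creep '[{"x":-200,"y":-82,"z":30,"wx":0,"wy":0,"wz":9,"jaw":0},{"x":-200,"y":-82,"z":30,"wx":0,"wy":0,"wz":9,"jaw":0},{"x":-200,"y":-82,"z":30,"wx":0,"wy":0,"wz":9,"jaw":0},{"x":-408,"y":-166,"z":81,"wx":0,"wy":0,"wz":18.5,"jaw":0},{"x":-408,"y":-166,"z":81,"wx":0,"wy":0,"wz":18.5,"jaw":0},{"x":-408,"y":-166,"z":81,"wx":0,"wy":0,"wz":18.5,"jaw":0},{"x":-408,"y":-166,"z":81,"wx":0,"wy":0,"wz":18.5,"jaw":0},{"x":-408,"y":-166,"z":81,"wx":0,"wy":0,"wz":18.5,"jaw":0},{"x":-408,"y":-166,"z":81,"wx":0,"wy":0,"wz":18.5,"jaw":0},{"x":-408,"y":-166,"z":81,"wx":0,"wy":0,"wz":18.5,"jaw":0}]' 60
cat > look.py <<'E'
from go import *
import sys
tag=sys.argv[1]
s=st()
P=np.array([float(v) for v in sys.argv[2:5]]) if len(sys.argv)>4 else s["ee_pos"]
for n in("side","top"):
    I=robot.grab_frame(n);u=proj(n,P)[0].astype(int)
    x,y=np.clip(u[0]-50,0,540),np.clip(u[1]-45,0,390)
    J=cv2.resize(cv2.convertScaleAbs(I[y:y+90,x:x+100],alpha=1.8),None,fx=6,fy=6,interpolation=cv2.INTER_CUBIC)
    q=((proj(n,s["ee_pos"])[0]-[x,y]+.5)*6).astype(int);cv2.drawMarker(J,tuple(int(a) for a in q),(0,0,255),cv2.MARKER_CROSS,12,1)
    print(n,"crop",x,y,"tcp px",q);cv2.imwrite(f"pics/{tag}_{n}.png",J)
E
python3 look.py g1; python3 -c "
from go import *
go(.5605,.219,.14,.436+.48)"
```

```text
time: 2.28
ee_pos: [0.5595, 0.2181, 0.1408]
eef_rot: [-1.012, -2.974, -0.001]
force: [-0.0, 0.9, 0.7]
gripper_width: 0.0424
t 2.275 pos [0.5595 0.2181 0.1408] yang 0.9145 tilt 0.04 F [-0.   0.9  0.7] M [-0.089 -0.001 -0.06 ] w 0.0424 q6 -0.56
side crop 230 135 tcp px [307 278]
top crop 161 199 tcp px [308 273]
shift [-0.3  1.2  0.9] turn [ 0.   0.  -0.1]
```

View pics/g1_side.png

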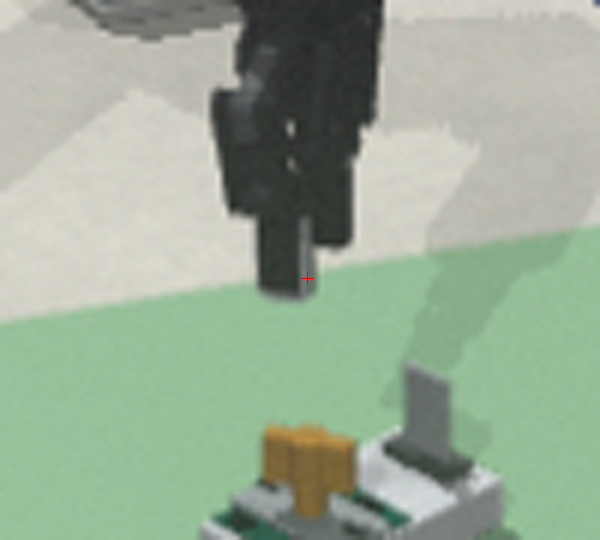

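View pics/g1_top.png

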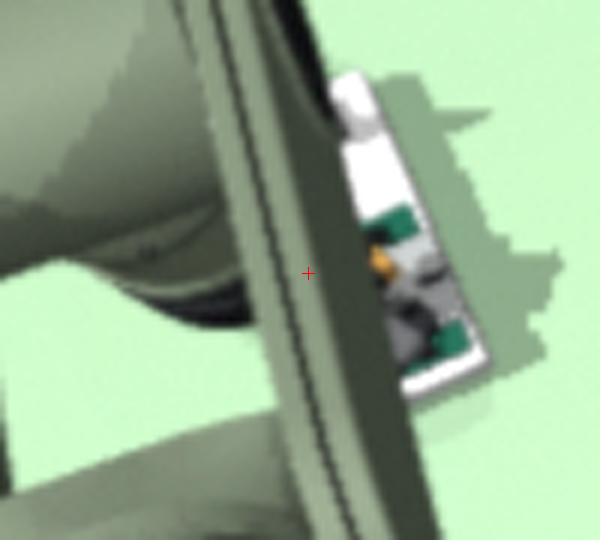

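The side view shows the two finger tips at about (285,297) and (335,245), straddling the line above the brass bar at (310,440). The projected TCP agrees to within about 1 px. The arm hides the bar in the top view. Going down now.

```bash
python3 -m creep '[{"x":0,"y":1,"z":50,"wx":0,"wy":0,"wz":0,"jaw":0},{"x":0,"y":1,"z":80,"wx":0,"wy":0,"wz":0,"jaw":0},{"x":0,"y":1,"z":102,"wx":0,"wy":0,"wz":0,"jaw":0},{"x":0,"y":1,"z":102,"wx":0,"wy":0,"wz":0,"jaw":0},{"x":0,"y":1,"z":102,"wx":0,"wy":0,"wz":0,"jaw":0}]' 40
python3 look.py g2
```

```text
time: 3.0
ee_pos: [0.5614, 0.2186, 0.0395]
eef_rot: [1.013, 2.972, 0.002]
force: [-0.3, -0.2, 0.8]
gripper_width: 0.0428
t 3.0 pos [0.5614 0.2186 0.0395] yang 0.914 tilt 0.12 F [-0.3 -0.2  0.8] M [ 0.005  0.01  -0.025] w 0.0428 q6 -0.56
side crop 232 171 tcp px [305 277]
top crop 170 204 tcp px [306 276]
```

View pics/g2_side.png

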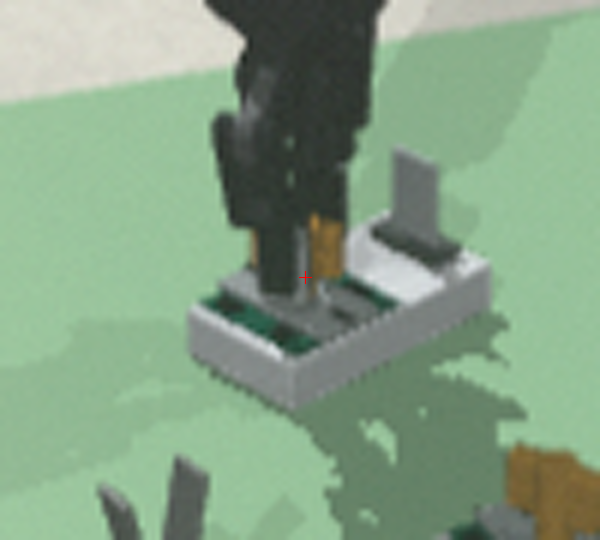

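The fingers straddle the bar, with one in front of it at (280,260) and one behind at (340,220). I'll close with moderate force and read the wrench.

```bash
python3 -m creep '[{"x":0,"y":0,"z":0,"wx":0,"wy":0,"wz":0,"jaw":1},{"x":0,"y":0,"z":0,"wx":0,"wy":0,"wz":0,"jaw":1},{"x":0,"y":0,"z":0,"wx":0,"wy":0,"wz":0,"jaw":1},{"x":0,"y":0,"z":0,"wx":0,"wy":0,"wz":0,"jaw":1},{"x":0,"y":0,"z":0,"wx":0,"wy":0,"wz":0,"jaw":1}]' 40
python3 -c "
from go import *
st()"
```

```text
time: 3.72
ee_pos: [0.5614, 0.2178, 0.0392]
eef_rot: [1.015, 2.972, 0.001]
force: [-1.1, -0.2, 5.8]
gripper_width: 0.0107
t 3.725 pos [0.5614 0.2178 0.0392] yang 0.913 tilt 0.07 F [-1.1 -0.2  5.8] M [-0.063  0.194  0.043] w 0.0107 q6 -0.56
```

The bar is gripped (width 10.7 mm) with little side load. I'll raise the grip force and turn 14° to feel the resistance.

```bash
python3 -m creep '[{"x":0,"y":0,"z":0,"wx":0,"wy":0,"wz":0,"jaw":1},{"x":0,"y":0,"z":0,"wx":0,"wy":0,"wz":5,"jaw":1},{"x":0,"y":0,"z":0,"wx":0,"wy":0,"wz":10,"jaw":1},{"x":0,"y":0,"z":0,"wx":0,"wy":0,"wz":14,"jaw":1}]' 90
python3 -c "
from go import *
st()"
```

```text
time: 4.22
ee_pos: [0.5609, 0.2174, 0.0393]
eef_rot: [1.372, 2.826, -0.001]
force: [-1.8, -1.1, 7.4]
gripper_width: 0.0083
t 4.225 pos [0.5609 0.2174 0.0393] yang 0.6666 tilt 0.02 F [-1.8 -1.1  7.4] M [-0.267  0.386  0.056] w 0.0083 q6 -0.32
```

```bash
python3 -m creep '[{"x":0,"y":0,"z":0,"wx":0,"wy":0,"wz":0,"jaw":1},{"x":0,"y":0,"z":0,"wx":0,"wy":0,"wz":0,"jaw":1}]'
python3 -c "
from go import *
st()"
```

```text
time: 4.47
ee_pos: [0.5609, 0.2174, 0.0393]
eef_rot: [1.369, 2.827, -0.0]
force: [-1.6, -1.2, 7.8]
gripper_width: 0.0085
t 4.475 pos [0.5609 0.2174 0.0393] yang 0.6687 tilt 0.01 F [-1.6 -1.2  7.8] M [-0.227  0.345 -0.035] w 0.0085 q6 -0.32
```

The vertical moment stays near zero both while turning (+0.06) and at the pause (-0.04), so this screw looks loose. I'll check in the picture that the bar really turned.

```bash
python3 look.py g3
```

```text
t 4.475 pos [0.5609 0.2174 0.0393] yang 0.6687 tilt 0.01 F [-1.6 -1.2  7.8] M [-0.227  0.345 -0.035] w 0.0085 q6 -0.32
side crop 232 172 tcp px [304 273]
top crop 171 204 tcp px [303 277]
```

View pics/g3_side.png

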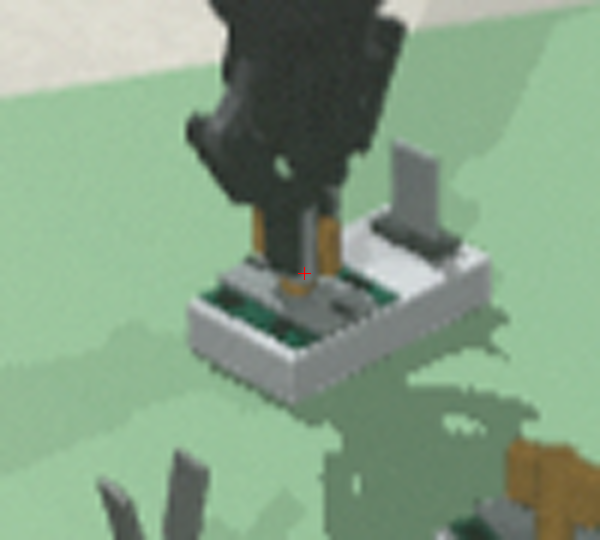

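The bar turned with the fingers. I'll turn 14° more to the marks, then pause and feel again.

```bash
python3 -m creep '[{"x":0,"y":0,"z":0,"wx":0,"wy":0,"wz":5,"jaw":1},{"x":0,"y":0,"z":0,"wx":0,"wy":0,"wz":10,"jaw":1}]' 
python3 -c "
from go import *
st()"
python3 -m creep '[{"x":0,"y":0,"z":0,"wx":0,"wy":0,"wz":4,"jaw":1},{"x":0,"y":0,"z":0,"wx":0,"wy":0,"wz":4,"jaw":1},{"x":0,"y":0,"z":0,"wx":0,"wy":0,"wz":4,"jaw":1}]' 
python3 -c "
from go import *
st()"
```

```text
time: 4.82
ee_pos: [0.5605, 0.2172, 0.0393]
eef_rot: [-1.614, -2.695, 0.002]
force: [-2.5, -2.4, 9.1]
gripper_width: 0.0083
t 4.825 pos [0.5605 0.2172 0.0393] yang 0.4916 tilt 0.07 F [-2.5 -2.4  9.1] M [-0.375  0.507  0.055] w 0.0083 q6 -0.14
time: 5.2
ee_pos: [0.5604, 0.2171, 0.0393]
eef_rot: [-1.703, -2.639, 0.002]
force: [-3.5, -3.6, 9.3]
gripper_width: 0.0085
t 5.2 pos [0.5604 0.2171 0.0393] yang 0.4245 tilt 0.08 F [-3.5 -3.6  9.3] M [-0.404  0.519 -0.008] w 0.0085 q6 -0.07
```

At the marks it still turns freely (Mz about 0), so this is the loose one. I'll run it on in stages and watch for the firm stop.

```bash
python3 -m creep '[{"x":0,"y":0,"z":0,"wx":0,"wy":0,"wz":6,"jaw":1},{"x":0,"y":0,"z":0,"wx":0,"wy":0,"wz":12,"jaw":1},{"x":0,"y":0,"z":0,"wx":0,"wy":0,"wz":12,"jaw":1}]' 
python3 -c "
from go import *
st()"
python3 -m creep '[{"x":0,"y":0,"z":0,"wx":0,"wy":0,"wz":6,"jaw":1},{"x":0,"y":0,"z":0,"wx":0,"wy":0,"wz":12,"jaw":1},{"x":0,"y":0,"z":0,"wx":0,"wy":0,"wz":18,"jaw":1},{"x":0,"y":0,"z":0,"wx":0,"wy":0,"wz":18,"jaw":1}]' 
python3 -c "
from go import *
st()"
```

```text
time: 5.58
ee_pos: [0.5598, 0.2169, 0.0393]
eef_rot: [-1.97, -2.446, 0.004]
force: [-4.9, -3.2, 10.0]
gripper_width: 0.0083
t 5.575 pos [0.5598 0.2169 0.0393] yang 0.2144 tilt 0.15 F [-4.9 -3.2 10. ] M [-0.431  0.742 -0.039] w 0.0083 q6 0.14
time: 6.08
ee_pos: [0.559, 0.2168, 0.0392]
eef_rot: [-2.328, -2.107, 0.006]
force: [-6.3, -3.3, 10.7]
gripper_width: 0.0082
t 6.075 pos [0.559  0.2168 0.0392] yang -0.0999 tilt 0.25 F [-6.3 -3.3 10.7] M [-0.425  1.025  0.003] w 0.0082 q6 0.45
```

```bash
python3 -m creep '[{"x":0,"y":0,"z":0,"wx":0,"wy":0,"wz":5,"jaw":1},{"x":0,"y":0,"z":0,"wx":0,"wy":0,"wz":10,"jaw":1},{"x":0,"y":0,"z":0,"wx":0,"wy":0,"wz":14,"jaw":1},{"x":0,"y":0,"z":0,"wx":0,"wy":0,"wz":14,"jaw":1}]' 
python3 -c "
from go import *
st()"
python3 -m creep '[{"x":0,"y":0,"z":0,"wx":0,"wy":0,"wz":2,"jaw":1},{"x":0,"y":0,"z":0,"wx":0,"wy":0,"wz":3,"jaw":1},{"x":0,"y":0,"z":0,"wx":0,"wy":0,"wz":3,"jaw":1}]' 
python3 -c "
from go import *
st()"
```

```text
time: 6.58
ee_pos: [0.5584, 0.217, 0.0392]
eef_rot: [-2.567, -1.807, 0.008]
force: [-8.4, -1.9, 12.2]
gripper_width: 0.0086
t 6.575 pos [0.5584 0.217  0.0392] yang -0.3441 tilt 0.32 F [-8.4 -1.9 12.2] M [-0.307  1.147  0.016] w 0.0086 q6 0.69
time: 6.95
ee_pos: [0.5583, 0.217, 0.0393]
eef_rot: [-2.612, -1.744, 0.009]
force: [-7.9, -1.2, 12.2]
gripper_width: 0.0087
t 6.95 pos [0.5583 0.217  0.0393] yang -0.3936 tilt 0.32 F [-7.9 -1.2 12.2] M [-0.247  1.276  0.64 ] w 0.0087 q6 0.75
```

Mz jumps to 0.64 N·m at about 0.83 rad, so it has come up firm. Releasing and rising.

```bash
python3 -m creep '[{"x":0,"y":0,"z":0,"wx":0,"wy":0,"wz":-2,"jaw":0},{"x":0,"y":0,"z":0,"wx":0,"wy":0,"wz":-2,"jaw":0},{"x":0,"y":0,"z":0,"wx":0,"wy":0,"wz":-2,"jaw":0},{"x":0,"y":0,"z":0,"wx":0,"wy":0,"wz":-2,"jaw":0},{"x":0,"y":0,"z":-40,"wx":0,"wy":0,"wz":-2,"jaw":0},{"x":0,"y":0,"z":-80,"wx":0,"wy":0,"wz":-2,"jaw":0},{"x":0,"y":0,"z":-80,"wx":0,"wy":0,"wz":-2,"jaw":0}]' 40
python3 -c "
from go import *
st();go(.5914,.0139,.12,.683)"
```

```text
time: 7.82
ee_pos: [0.5633, 0.2185, 0.1218]
eef_rot: [2.583, 1.785, 0.012]
force: [0.5, -0.3, 0.3]
gripper_width: 0.0428
t 7.825 pos [0.5633 0.2185 0.1218] yang -0.3612 tilt 0.44 F [ 0.5 -0.3  0.3] M [0.047 0.06  0.015] w 0.0428 q6 0.71
shift [-181.5   98.6    1.4] turn [  0.5  -0.1 -59.8]
```

```bash
python3 -m creep '[{"x":-30,"y":16,"z":0,"wx":0,"wy":0,"wz":-10,"jaw":0},{"x":-60,"y":33,"z":0,"wx":0,"wy":0,"wz":-20,"jaw":0},{"x":-90,"y":49,"z":0,"wx":0,"wy":0,"wz":-30,"jaw":0},{"x":-120,"y":65,"z":0,"wx":0,"wy":0,"wz":-40,"jaw":0},{"x":-150,"y":82,"z":0,"wx":0,"wy":0,"wz":-50,"jaw":0},{"x":-181.5,"y":98.6,"z":1,"wx":0.5,"wy":0,"wz":-59.8,"jaw":0},{"x":-181.5,"y":98.6,"z":1,"wx":0.5,"wy":0,"wz":-59.8,"jaw":0},{"x":-181.5,"y":98.6,"z":1,"wx":0.5,"wy":0,"wz":-59.8,"jaw":0},{"x":-181.5,"y":98.6,"z":1,"wx":0.5,"wy":0,"wz":-59.8,"jaw":0}]' 40
python3 -c "
from go import *
st();go(.5914,.0139,.038,.683)"
python3 look.py g4
```

```text
time: 8.95
ee_pos: [0.5888, 0.014, 0.1169]
eef_rot: [-1.346, -2.83, 0.007]
force: [0.2, 0.4, -0.2]
gripper_width: 0.0429
t 8.95 pos [0.5888 0.014  0.1169] yang 0.6832 tilt 0.51 F [ 0.2  0.4 -0.2] M [ 0.008  0.004 -0.027] w 0.0429 q6 -0.68
shift [-2.1  2.5 78.9] turn [-0.4 -0.3  0. ]
t 8.95 pos [0.5888 0.014  0.1169] yang 0.6832 tilt 0.51 F [ 0.2  0.4 -0.2] M [ 0.008  0.004 -0.027] w 0.0429 q6 -0.68
side crop 273 183 tcp px [308 277]
top crop 264 186 tcp px [304 277]
```

View pics/g4_side.png

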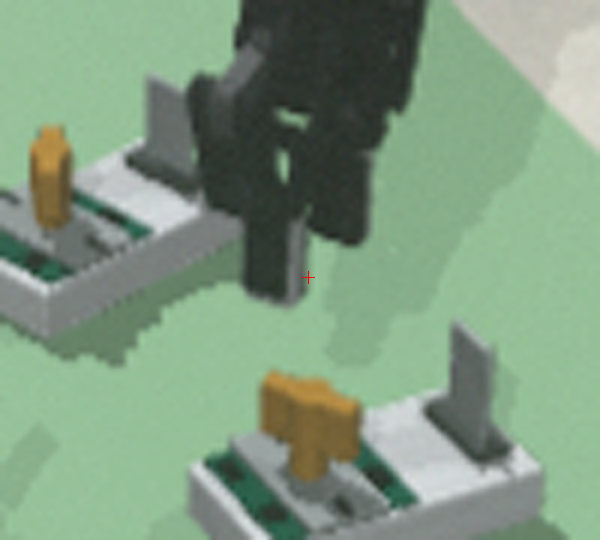

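Run:
```python
from go import *
for n,(x,y,w,h) in {"top":(185,200,70,80)}.items():
    I=robot.grab_frame(n);cv2.imwrite(f"pics/h1_{n}.png",cv2.resize(cv2.convertScaleAbs(I[y:y+h,x:x+w],alpha=1.6),None,fx=7,fy=7,interpolation=cv2.INTER_CUBIC))
```

```text
(no output)
```

View pics/h1_top.png

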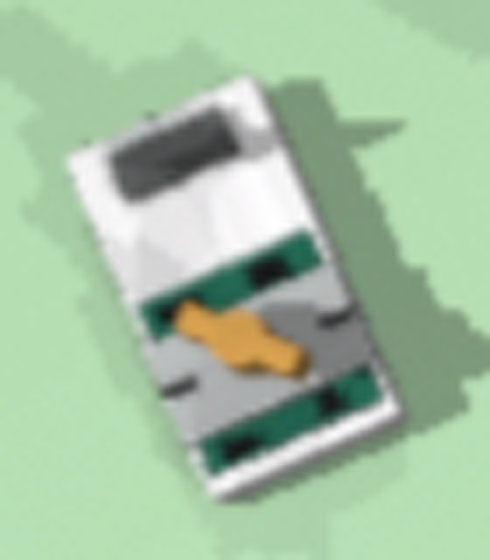

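The left holder's bar now runs from (190,315) to (300,365), well past its marks at (180,385)–(335,318), so about 0.8 rad over. The middle bar at (310,420) lies below the fingers. Going down onto it and closing.

```bash
python3 -m creep '[{"x":-2,"y":2.5,"z":30,"wx":-0.4,"wy":-0.3,"wz":0,"jaw":0},{"x":-2,"y":2.5,"z":60,"wx":-0.4,"wy":-0.3,"wz":0,"jaw":0},{"x":-2,"y":2.5,"z":78,"wx":-0.4,"wy":-0.3,"wz":0,"jaw":0},{"x":-2,"y":2.5,"z":78,"wx":-0.4,"wy":-0.3,"wz":0,"jaw":0},{"x":-2,"y":2.5,"z":78,"wx":-0.4,"wy":-0.3,"wz":0,"jaw":0},{"x":-2,"y":2.5,"z":78,"wx":-0.4,"wy":-0.3,"wz":0,"jaw":1},{"x":-2,"y":2.5,"z":78,"wx":-0.4,"wy":-0.3,"wz":0,"jaw":1},{"x":-2,"y":2.5,"z":78,"wx":-0.4,"wy":-0.3,"wz":0,"jaw":1},{"x":-2,"y":2.5,"z":78,"wx":-0.4,"wy":-0.3,"wz":0,"jaw":1},{"x":-2,"y":2.5,"z":78,"wx":-0.4,"wy":-0.3,"wz":0,"jaw":1}]' 50
python3 -c "
from go import *
st()"
```

```text
time: 10.35
ee_pos: [0.592, 0.0128, 0.0403]
eef_rot: [1.349, 2.835, -0.0]
force: [-1.6, -1.6, 6.6]
gripper_width: 0.0097
t 10.35 pos [0.592  0.0128 0.0403] yang 0.6823 tilt 0.11 F [-1.6 -1.6  6.6] M [-0.163  0.318 -0.133] w 0.0097 q6 -0.68
```

```bash
python3 -m creep '[{"x":0,"y":0,"z":0,"wx":0,"wy":0,"wz":0,"jaw":1},{"x":0,"y":0,"z":0,"wx":0,"wy":0,"wz":5,"jaw":1},{"x":0,"y":0,"z":0,"wx":0,"wy":0,"wz":10,"jaw":1},{"x":0,"y":0,"z":0,"wx":0,"wy":0,"wz":14,"jaw":1}]' 100
python3 -c "
from go import *
st()"
python3 -m creep '[{"x":0,"y":0,"z":0,"wx":0,"wy":0,"wz":0,"jaw":1},{"x":0,"y":0,"z":0,"wx":0,"wy":0,"wz":0,"jaw":1}]'
python3 -c "
from go import *
st()"
```

```text
time: 10.85
ee_pos: [0.5914, 0.0134, 0.0411]
eef_rot: [1.687, 2.65, -0.0]
force: [-3.6, 0.2, 12.5]
gripper_width: 0.0084
t 10.85 pos [0.5914 0.0134 0.0411] yang 0.437 tilt 0.04 F [-3.6  0.2 12.5] M [0.354 0.925 0.378] w 0.0084 q6 -0.43
time: 11.1
ee_pos: [0.5916, 0.0136, 0.0413]
eef_rot: [1.685, 2.65, 0.001]
force: [-5.1, 0.8, 12.7]
gripper_width: 0.0081
t 11.1 pos [0.5916 0.0136 0.0413] yang 0.4382 tilt 0.06 F [-5.1  0.8 12.7] M [0.512 0.796 0.124] w 0.0081 q6 -0.43
```

This one is stiff: 0.38 N·m while turning and 0.12 left at the pause, so it is sound. It has 18° to go to the marks.

```bash
python3 -m creep '[{"x":0,"y":0,"z":0,"wx":0,"wy":0,"wz":5,"jaw":1},{"x":0,"y":0,"z":0,"wx":0,"wy":0,"wz":10,"jaw":1},{"x":0,"y":0,"z":0,"wx":0,"wy":0,"wz":15,"jaw":1},{"x":0,"y":0,"z":0,"wx":0,"wy":0,"wz":18.5,"jaw":1},{"x":0,"y":0,"z":0,"wx":0,"wy":0,"wz":18.5,"jaw":1}]'
python3 -c "
from go import *
st()"
```

```text
time: 11.72
ee_pos: [0.5917, 0.0136, 0.0413]
eef_rot: [2.089, 2.345, 0.002]
force: [-3.8, 1.1, 12.6]
gripper_width: 0.008
t 11.725 pos [0.5917 0.0136 0.0413] yang 0.115 tilt 0.08 F [-3.8  1.1 12.6] M [0.506 0.702 0.103] w 0.008 q6 -0.11
```

```bash
python3 -m creep '[{"x":0,"y":0,"z":0,"wx":0,"wy":0,"wz":0,"jaw":0},{"x":0,"y":0,"z":0,"wx":0,"wy":0,"wz":0,"jaw":0},{"x":0,"y":0,"z":0,"wx":0,"wy":0,"wz":0,"jaw":0},{"x":0,"y":0,"z":0,"wx":0,"wy":0,"wz":0,"jaw":0},{"x":0,"y":0,"z":-40,"wx":0,"wy":0,"wz":0,"jaw":0},{"x":0,"y":0,"z":-80,"wx":0,"wy":0,"wz":0,"jaw":0},{"x":0,"y":0,"z":-80,"wx":0,"wy":0,"wz":0,"jaw":0}]' 40
python3 -c "
from go import *
st();go(.5648,-.2434,.12,.81)"
```

```text
time: 12.6
ee_pos: [0.5939, 0.0131, 0.1225]
eef_rot: [2.085, 2.341, 0.007]
force: [0.2, 0.2, -0.3]
gripper_width: 0.0424
t 12.6 pos [0.5939 0.0131 0.1225] yang 0.1155 tilt 0.44 F [ 0.2  0.2 -0.3] M [0.032 0.036 0.013] w 0.0424 q6 -0.11
shift [-251.5  -58.5    2.5] turn [  0.4   0.2 -39.8]
```

```bash
python3 -m creep '[{"x":-50,"y":-12,"z":0,"wx":0,"wy":0,"wz":-8,"jaw":0},{"x":-100,"y":-23,"z":0,"wx":0,"wy":0,"wz":-16,"jaw":0},{"x":-150,"y":-35,"z":1,"wx":0,"wy":0,"wz":-24,"jaw":0},{"x":-200,"y":-47,"z":2,"wx":0,"wy":0,"wz":-32,"jaw":0},{"x":-251.5,"y":-58.5,"z":2.5,"wx":0.4,"wy":0.2,"wz":-39.8,"jaw":0},{"x":-251.5,"y":-58.5,"z":2.5,"wx":0.4,"wy":0.2,"wz":-39.8,"jaw":0},{"x":-251.5,"y":-58.5,"z":2.5,"wx":0.4,"wy":0.2,"wz":-39.8,"jaw":0},{"x":-251.5,"y":-58.5,"z":2.5,"wx":0.4,"wy":0.2,"wz":-39.8,"jaw":0}]' 40
python3 look.py g5
python3 - <<'E'
from go import *
go(.5648,-.2434,.038,.81)
for n,(x,y,w,h) in {"top":(280,190,70,75)}.items():
    I=robot.grab_frame(n);cv2.imwrite(f"pics/h2_{n}.png",cv2.resize(cv2.convertScaleAbs(I[y:y+h,x:x+w],alpha=1.6),None,fx=7,fy=7,interpolation=cv2.INTER_CUBIC))
E
```

```text
time: 13.6
ee_pos: [0.5624, -0.2421, 0.1165]
eef_rot: [-1.162, -2.911, 0.005]
force: [0.6, 0.5, 0.2]
gripper_width: 0.0428
t 13.6 pos [ 0.5624 -0.2421  0.1165] yang 0.8112 tilt 0.47 F [0.6 0.5 0.2] M [-0.02  -0.029 -0.024] w 0.0428 q6 -1.23
side crop 315 258 tcp px [305 276]
top crop 390 200 tcp px [303 273]
shift [-2.7  1.  78.9] turn [-0.3 -0.3  0.1]
```

View pics/g5_side.png

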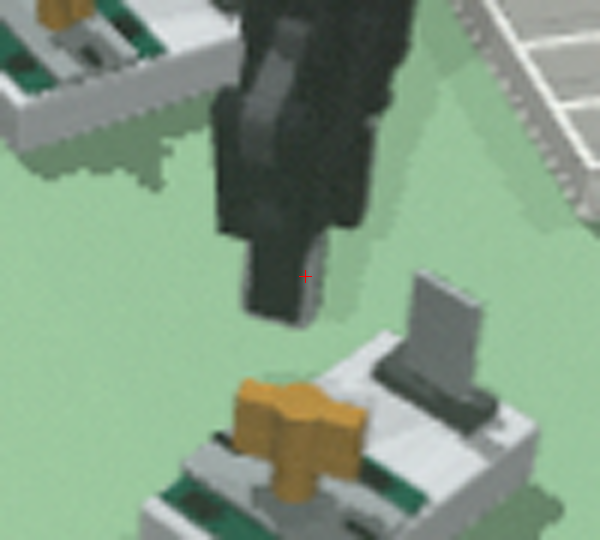

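View pics/h2_top.png

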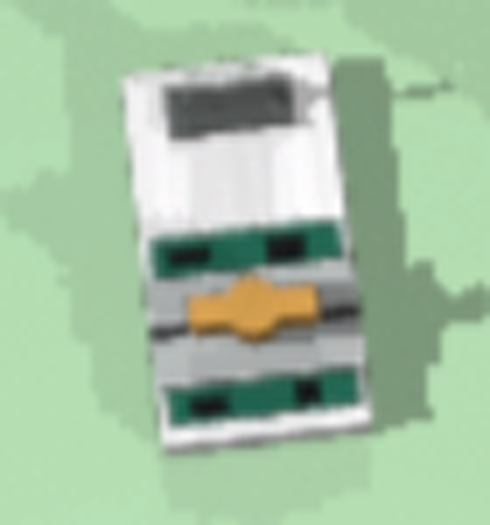

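The middle bar (190–318, 310) now points at its marks (150,332)–(358,312), within about 0.05 rad. The right-hand bar is under the fingers. Going down and closing on it.

```bash
python3 -m creep '[{"x":-2.5,"y":1,"z":30,"wx":-0.3,"wy":-0.3,"wz":0,"jaw":0},{"x":-2.5,"y":1,"z":60,"wx":-0.3,"wy":-0.3,"wz":0,"jaw":0},{"x":-2.5,"y":1,"z":78,"wx":-0.3,"wy":-0.3,"wz":0,"jaw":0},{"x":-2.5,"y":1,"z":78,"wx":-0.3,"wy":-0.3,"wz":0,"jaw":0},{"x":-2.5,"y":1,"z":78,"wx":-0.3,"wy":-0.3,"wz":0,"jaw":0},{"x":-2.5,"y":1,"z":78,"wx":-0.3,"wy":-0.3,"wz":0,"jaw":1},{"x":-2.5,"y":1,"z":78,"wx":-0.3,"wy":-0.3,"wz":0,"jaw":1},{"x":-2.5,"y":1,"z":78,"wx":-0.3,"wy":-0.3,"wz":0,"jaw":1},{"x":-2.5,"y":1,"z":78,"wx":-0.3,"wy":-0.3,"wz":0,"jaw":1},{"x":-2.5,"y":1,"z":78,"wx":-0.3,"wy":-0.3,"wz":0,"jaw":1}]' 50
python3 -c "
from go import *
st()"
python3 -m creep '[{"x":0,"y":0,"z":0,"wx":0,"wy":0,"wz":0,"jaw":1},{"x":0,"y":0,"z":0,"wx":0,"wy":0,"wz":5,"jaw":1},{"x":0,"y":0,"z":0,"wx":0,"wy":0,"wz":10,"jaw":1}]' 100
python3 -c "
from go import *
st()"
python3 -m creep '[{"x":0,"y":0,"z":0,"wx":0,"wy":0,"wz":0,"jaw":1},{"x":0,"y":0,"z":0,"wx":0,"wy":0,"wz":0,"jaw":1}]'
python3 -c "
from go import *
st()"
```

```text
time: 15.0
ee_pos: [0.5656, -0.2443, 0.0401]
eef_rot: [1.166, 2.914, 0.0]
force: [1.1, 3.1, 6.0]
gripper_width: 0.0094
t 15.0 pos [ 0.5656 -0.2443  0.0401] yang 0.8099 tilt 0.17 F [1.1 3.1 6. ] M [ 0.58  -0.25  -0.017] w 0.0094 q6 -1.24
time: 15.38
ee_pos: [0.5654, -0.2443, 0.0403]
eef_rot: [1.417, 2.801, -0.0]
force: [1.0, 3.8, 7.0]
gripper_width: 0.0085
t 15.375 pos [ 0.5654 -0.2443  0.0403] yang 0.6341 tilt 0.16 F [1.  3.8 7. ] M [ 0.603 -0.119  0.366] w 0.0085 q6 -1.06
time: 15.62
ee_pos: [0.5655, -0.2444, 0.0403]
eef_rot: [1.415, 2.802, 0.001]
force: [0.8, 3.2, 7.4]
gripper_width: 0.0079
t 15.625 pos [ 0.5655 -0.2444  0.0403] yang 0.6356 tilt 0.17 F [0.8 3.2 7.4] M [ 0.525 -0.111  0.021] w 0.0079 q6 -1.06
```

Also stiff, with 0.37 N·m while turning, although only about 0.04 is left at the pause. It has 13.5° more to the marks.

```bash
python3 -m creep '[{"x":0,"y":0,"z":0,"wx":0,"wy":0,"wz":5,"jaw":1},{"x":0,"y":0,"z":0,"wx":0,"wy":0,"wz":10,"jaw":1}]'
python3 -c "
from go import *
st()"
python3 -m creep '[{"x":0,"y":0,"z":0,"wx":0,"wy":0,"wz":4,"jaw":1},{"x":0,"y":0,"z":0,"wx":0,"wy":0,"wz":4,"jaw":1}]'
python3 -c "
from go import *
st()"
python3 -m creep '[{"x":0,"y":0,"z":0,"wx":0,"wy":0,"wz":0,"jaw":0},{"x":0,"y":0,"z":0,"wx":0,"wy":0,"wz":0,"jaw":0},{"x":0,"y":0,"z":0,"wx":0,"wy":0,"wz":0,"jaw":0},{"x":0,"y":0,"z":0,"wx":0,"wy":0,"wz":0,"jaw":0},{"x":0,"y":0,"z":-40,"wx":0,"wy":0,"wz":0,"jaw":0},{"x":0,"y":0,"z":-80,"wx":0,"wy":0,"wz":0,"jaw":0},{"x":0,"y":0,"z":-110,"wx":0,"wy":0,"wz":0,"jaw":0},{"x":0,"y":0,"z":-110,"wx":0,"wy":0,"wz":0,"jaw":0}]' 40
python3 -c "
from go import *
st();go(.4388,.0125,.17,.29)"
```

```text
time: 15.88
ee_pos: [0.5653, -0.2444, 0.0403]
eef_rot: [1.656, 2.667, 0.0]
force: [1.0, 3.6, 7.0]
gripper_width: 0.0082
t 15.875 pos [ 0.5653 -0.2444  0.0403] yang 0.4596 tilt 0.15 F [1.  3.6 7. ] M [ 0.507 -0.127  0.353] w 0.0082 q6 -0.89
time: 16.12
ee_pos: [0.5653, -0.2444, 0.0403]
eef_rot: [1.746, 2.609, 0.0]
force: [-0.5, 3.2, 7.2]
gripper_width: 0.0081
t 16.125 pos [ 0.5653 -0.2444  0.0403] yang 0.3914 tilt 0.15 F [-0.5  3.2  7.2] M [ 0.514 -0.079  0.069] w 0.0081 q6 -0.82
time: 17.12
ee_pos: [0.5658, -0.2452, 0.1516]
eef_rot: [1.744, 2.606, 0.001]
force: [0.4, -0.1, 0.0]
gripper_width: 0.0428
t 17.125 pos [ 0.5658 -0.2452  0.1516] yang 0.3913 tilt 0.36 F [ 0.4 -0.1  0. ] M [0.008 0.008 0.017] w 0.0428 q6 -0.82
shift [286.5 -19.1 -19.9] turn [0.2 0.3 5.8]
```

Torque was 0.35 N·m again while moving, and the bar now stands at about 0.01 rad, so it is sound. I'll move to above the clip with the jaws wider, and check the right holder once the arm is out of the way.

```bash
python3 -m creep '[{"x":57,"y":-4,"z":-4,"wx":0,"wy":0,"wz":1,"jaw":-0.6},{"x":114,"y":-8,"z":-8,"wx":0,"wy":0,"wz":2,"jaw":-0.6},{"x":171,"y":-12,"z":-12,"wx":0,"wy":0,"wz":4,"jaw":-0.6},{"x":228,"y":-15,"z":-16,"wx":0,"wy":0,"wz":5,"jaw":-0.6},{"x":285.5,"y":-19,"z":-20,"wx":0.2,"wy":0.3,"wz":5.8,"jaw":-0.6},{"x":285.5,"y":-19,"z":-20,"wx":0.2,"wy":0.3,"wz":5.8,"jaw":-0.6},{"x":285.5,"y":-19,"z":-20,"wx":0.2,"wy":0.3,"wz":5.8,"jaw":-0.6},{"x":285.5,"y":-19,"z":-20,"wx":0.2,"wy":0.3,"wz":5.8,"jaw":-0.6}]' 40
python3 look.py g6
python3 - <<'E'
from go import *
go(.4392,.0115,.066,.29)
for n,(x,y,w,h) in {"top":(395,200,70,80)}.items():
    I=robot.grab_frame(n);cv2.imwrite(f"pics/h3_{n}.png",cv2.resize(cv2.convertScaleAbs(I[y:y+h,x:x+w],alpha=1.6),None,fx=7,fy=7,interpolation=cv2.INTER_CUBIC))
E
```

```text
time: 18.12
ee_pos: [0.4383, 0.0114, 0.1682]
eef_rot: [-1.875, -2.513, 0.002]
force: [0.6, -0.6, -0.1]
gripper_width: 0.068
t 18.125 pos [0.4383 0.0114 0.1682] yang 0.2887 tilt 0.36 F [ 0.6 -0.6 -0.1] M [-0.015 -0.003 -0.042] w 0.068 q6 -0.29
side crop 205 176 tcp px [306 274]
top crop 264 260 tcp px [307 274]
shift [ -0.5   1.3 102.4] turn [-0.2 -0.2 -0.1]
```

View pics/g6_side.png

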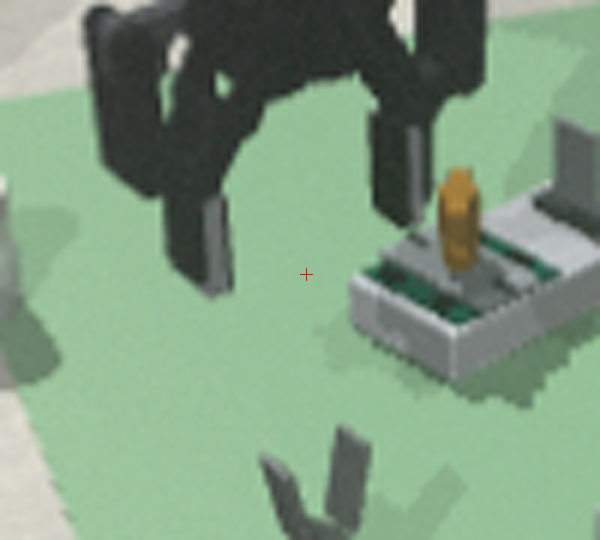

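View pics/h3_top.png

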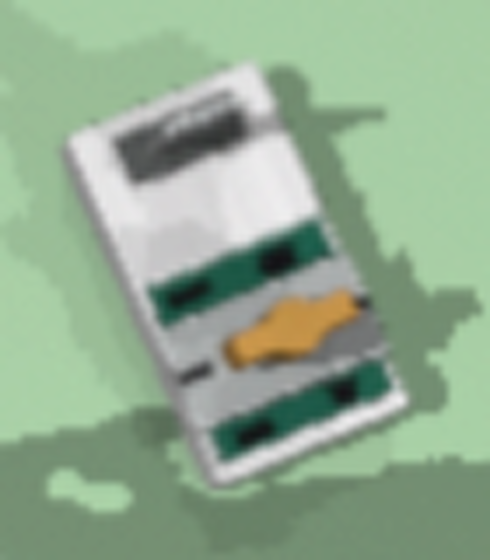

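The right bar (235,355)–(358,303) is parallel to its marks (195,373)–(365,303). The clip handles at (270,460) and (345,430) lie between the fingers. Going down over the clip.

```bash
python3 -m creep '[{"x":-0.5,"y":1,"z":40,"wx":-0.2,"wy":-0.2,"wz":0,"jaw":-0.6},{"x":-0.5,"y":1,"z":75,"wx":-0.2,"wy":-0.2,"wz":0,"jaw":-0.6},{"x":-0.5,"y":1,"z":102,"wx":-0.2,"wy":-0.2,"wz":0,"jaw":-0.6},{"x":-0.5,"y":1,"z":102,"wx":-0.2,"wy":-0.2,"wz":0,"jaw":-0.6},{"x":-0.5,"y":1,"z":102,"wx":-0.2,"wy":-0.2,"wz":0,"jaw":-0.6}]' 40
python3 look.py g7
```

```text
time: 18.9
ee_pos: [0.4396, 0.0121, 0.0675]
eef_rot: [1.878, 2.518, 0.002]
force: [0.4, -0.1, 0.8]
gripper_width: 0.0685
t 18.9 pos [0.4396 0.0121 0.0675] yang 0.2894 tilt 0.07 F [ 0.4 -0.1  0.8] M [-0.02  -0.     0.021] w 0.0685 q6 -0.29
side crop 208 216 tcp px [305 278]
top crop 265 261 tcp px [304 274]
```

View pics/g7_side.png

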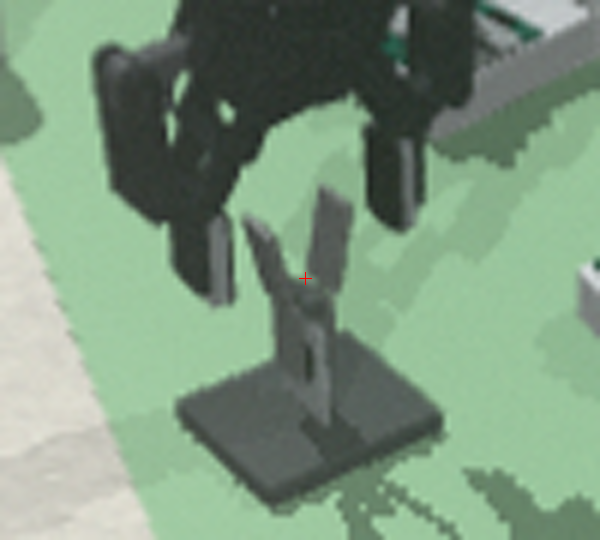

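View pics/g7_top.png

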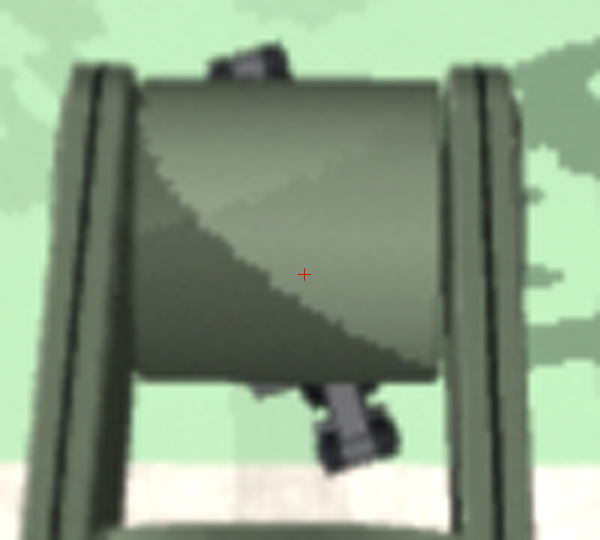

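The clip is centred between the fingers, with its hinge at (312,295) and the TCP cross at (305,278). Pinching now.

```bash
python3 -m creep '[{"x":0,"y":0,"z":0,"wx":0,"wy":0,"wz":0,"jaw":0.2},{"x":0,"y":0,"z":0,"wx":0,"wy":0,"wz":0,"jaw":0.2},{"x":0,"y":0,"z":0,"wx":0,"wy":0,"wz":0,"jaw":0.2},{"x":0,"y":0,"z":0,"wx":0,"wy":0,"wz":0,"jaw":1},{"x":0,"y":0,"z":0,"wx":0,"wy":0,"wz":0,"jaw":1},{"x":0,"y":0,"z":0,"wx":0,"wy":0,"wz":0,"jaw":1},{"x":0,"y":0,"z":0,"wx":0,"wy":0,"wz":0,"jaw":1},{"x":0,"y":0,"z":0,"wx":0,"wy":0,"wz":0,"jaw":1}]' 45
python3 look.py g8
```

```text
time: 20.0
ee_pos: [0.4386, 0.0124, 0.0667]
eef_rot: [-1.877, -2.519, -0.001]
force: [0.0, -0.3, -0.1]
gripper_width: 0.0184
t 20.0 pos [0.4386 0.0124 0.0667] yang 0.29 tilt 0.05 F [ 0.  -0.3 -0.1] M [-0.031  0.045 -0.008] w 0.0184 q6 -0.29
side crop 207 217 tcp px [308 274]
top crop 265 261 tcp px [303 276]
```

View pics/g8_side.png

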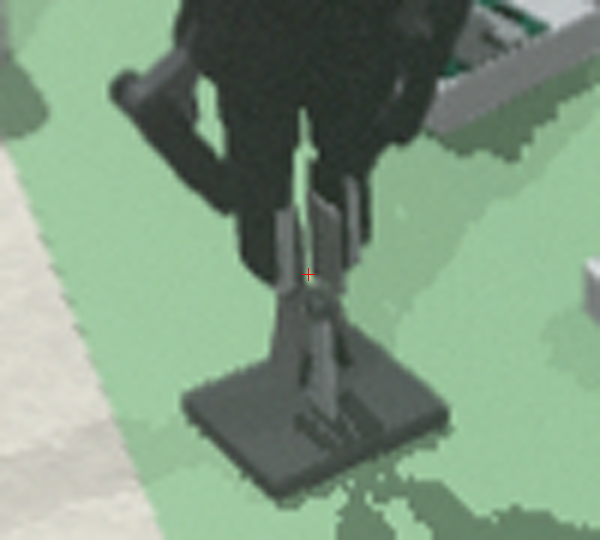

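Pinched at 18.4 mm: the handles are parallel and the jaws open around the stand plate. Lifting straight up.

```bash
python3 -m creep '[{"x":0,"y":0,"z":-10,"wx":0,"wy":0,"wz":0,"jaw":1},{"x":0,"y":0,"z":-30,"wx":0,"wy":0,"wz":0,"jaw":1},{"x":0,"y":0,"z":-60,"wx":0,"wy":0,"wz":0,"jaw":1},{"x":0,"y":0,"z":-100,"wx":0,"wy":0,"wz":0,"jaw":1},{"x":0,"y":0,"z":-110,"wx":0,"wy":0,"wz":0,"jaw":1},{"x":0,"y":0,"z":-110,"wx":0,"wy":0,"wz":0,"jaw":1}]'
python3 look.py g9; python3 -c "
from go import *
go(.6231,.2488,.177,.437)"
```

```text
time: 20.85
ee_pos: [0.4387, 0.0123, 0.1772]
eef_rot: [1.877, 2.519, 0.002]
force: [-0.7, -0.2, -1.0]
gripper_width: 0.0188
t 20.85 pos [0.4387 0.0123 0.1772] yang 0.29 tilt 0.06 F [-0.7 -0.2 -1. ] M [-0.009  0.005  0.059] w 0.0188 q6 -0.29
side crop 205 172 tcp px [305 273]
top crop 264 259 tcp px [304 278]
shift [173.6 245.3  -1.6] turn [-0.1 -0.1 -8.4]
```

View pics/g9_side.png

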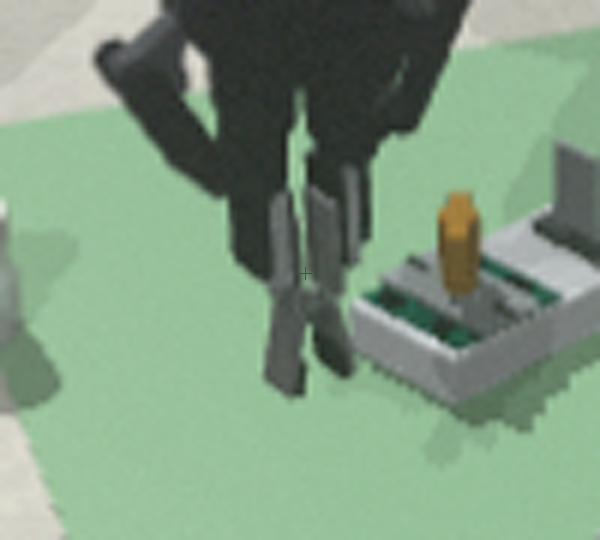

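The clip is held with its jaws spread symmetrically at (285,380) and (340,365). Carrying it to above the left holder's tag plate.

```bash
python3 -m creep '[{"x":25,"y":35,"z":0,"wx":0,"wy":0,"wz":-1,"jaw":1},{"x":55,"y":78,"z":0,"wx":0,"wy":0,"wz":-3,"jaw":1},{"x":85,"y":120,"z":0,"wx":0,"wy":0,"wz":-4,"jaw":1},{"x":115,"y":162,"z":0,"wx":0,"wy":0,"wz":-6,"jaw":1},{"x":145,"y":205,"z":0,"wx":0,"wy":0,"wz":-7.5,"jaw":1},{"x":165,"y":233,"z":0,"wx":0,"wy":0,"wz":-8.4,"jaw":1},{"x":173.5,"y":245.3,"z":0,"wx":0,"wy":0,"wz":-8.4,"jaw":1},{"x":173.5,"y":245.3,"z":0,"wx":0,"wy":0,"wz":-8.4,"jaw":1},{"x":173.5,"y":245.3,"z":0,"wx":0,"wy":0,"wz":-8.4,"jaw":1}]'
python3 look.py g10 ; python3 -c "
from go import *
go(.6231,.2488,.125,.437)"
```

```text
time: 22.08
ee_pos: [0.6232, 0.2474, 0.1765]
eef_rot: [-1.688, -2.648, 0.002]
force: [-0.4, 0.8, -0.2]
gripper_width: 0.0183
t 22.075 pos [0.6232 0.2474 0.1765] yang 0.4358 tilt 0.12 F [-0.4  0.8 -0.2] M [ 0.053 -0.012 -0.014] w 0.0183 q6 -0.08
side crop 251 113 tcp px [304 278]
top crop 144 164 tcp px [306 274]
shift [ 1.3  0.2 52.1] turn [-0.  -0.  -0.1]
```

View pics/g10_side.png

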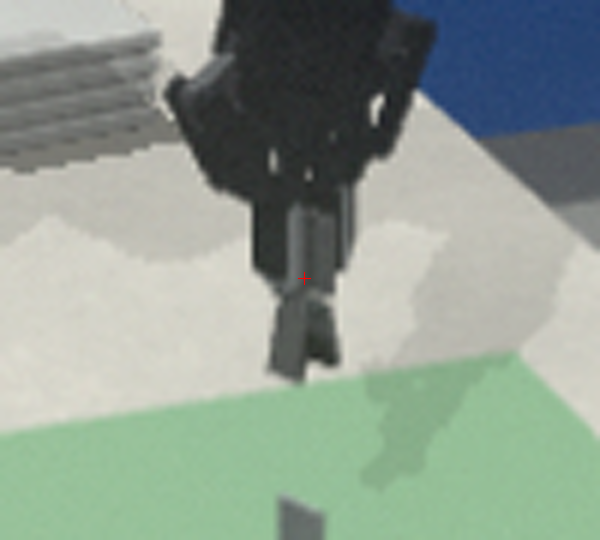

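The clip hangs right above the tag plate, whose top is at (300,505). I'll lower it to just above the edge and look again.

```bash
python3 -m creep '[{"x":1,"y":0,"z":30,"wx":0,"wy":0,"wz":0,"jaw":1},{"x":1,"y":0,"z":55,"wx":0,"wy":0,"wz":0,"jaw":1},{"x":1,"y":0,"z":55,"wx":0,"wy":0,"wz":0,"jaw":1},{"x":1,"y":0,"z":55,"wx":0,"wy":0,"wz":0,"jaw":1}]'
python3 look.py g11 .62 .248 .07 ; python3 -c "
from go import *
go(.6231,.2488,.0867,.437)"
```

```text
time: 22.68
ee_pos: [0.6242, 0.2495, 0.1233]
eef_rot: [1.688, 2.649, 0.003]
force: [-0.1, 0.4, -0.3]
gripper_width: 0.0188
t 22.675 pos [0.6242 0.2495 0.1233] yang 0.4362 tilt 0.12 F [-0.1  0.4 -0.3] M [-0.002 -0.085  0.036] w 0.0188 q6 -0.07
side crop 250 152 tcp px [311 159]
top crop 155 175 tcp px [268 236]
shift [-0.3 -1.7 36.9] turn [ 0.2 -0.  -0. ]
```

View pics/g11_side.png

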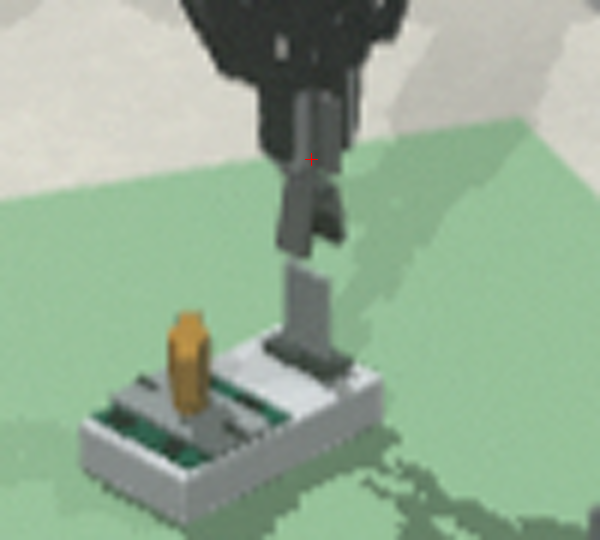

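View pics/g11_top.png

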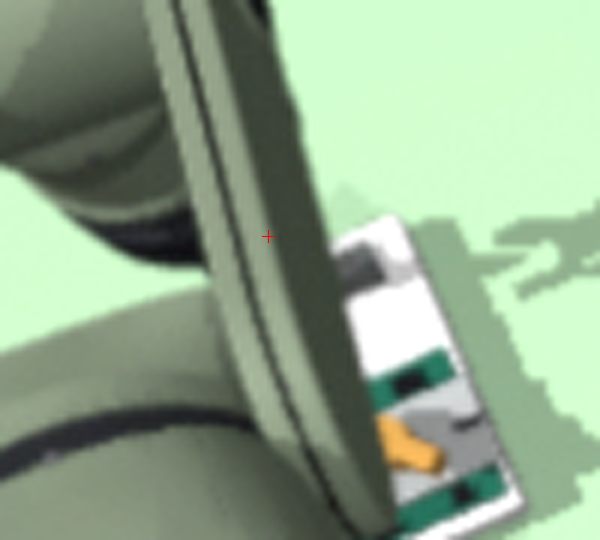

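Run:
```python
from go import *
s=robot.sense()
for p in (s["ee_pos"],[.6231,.2488,.07],[*s["ee_pos"][:2],.07],[.6242,.2495+.005,.07],[.6292,.2495,.07]):
    print(p,(proj("side",p)[0]-[250,152]+.5)*6)
```

```text
[0.62446277 0.24972747 0.12360391] [311.88488935 157.9456473 ]
[0.6231, 0.2488, 0.07] [309.59424898 271.7974997 ]
[np.float64(0.624462768113056), np.float64(0.24972747209000354), 0.07] [311.82065075 270.3237568 ]
[0.6242, 0.2545, 0.07] [307.4110475  265.50429976]
[0.6292, 0.2495, 0.07] [322.32627122 268.77406821]
```

The plate's top centre shows at (307,272), against about (310,271) for the clip's axis, which is under 1.5 mm of offset and well within the ±6 mm jaw clearance. Lowering slowly onto it.

```bash
python3 -m creep '[{"x":0,"y":-2,"z":5,"wx":0,"wy":0,"wz":0,"jaw":1},{"x":0,"y":-2,"z":12,"wx":0,"wy":0,"wz":0,"jaw":1},{"x":0,"y":-2,"z":20,"wx":0,"wy":0,"wz":0,"jaw":1},{"x":0,"y":-2,"z":28,"wx":0,"wy":0,"wz":0,"jaw":1},{"x":0,"y":-2,"z":36,"wx":0,"wy":0,"wz":0,"jaw":1},{"x":0,"y":-2,"z":36,"wx":0,"wy":0,"wz":0,"jaw":1},{"x":0,"y":-2,"z":36,"wx":0,"wy":0,"wz":0,"jaw":1}]'
python3 look.py g12 .62 .248 .07
```

```text
time: 23.65
ee_pos: [0.622, 0.2489, 0.086]
eef_rot: [-1.687, -2.649, -0.001]
force: [0.1, -0.1, 0.1]
gripper_width: 0.0186
t 23.65 pos [0.622  0.2489 0.086 ] yang 0.4366 tilt 0.05 F [ 0.1 -0.1  0.1] M [-0.028  0.02   0.012] w 0.0186 q6 -0.07
side crop 250 152 tcp px [307 239]
top crop 155 175 tcp px [292 262]
```

View pics/g12_side.png

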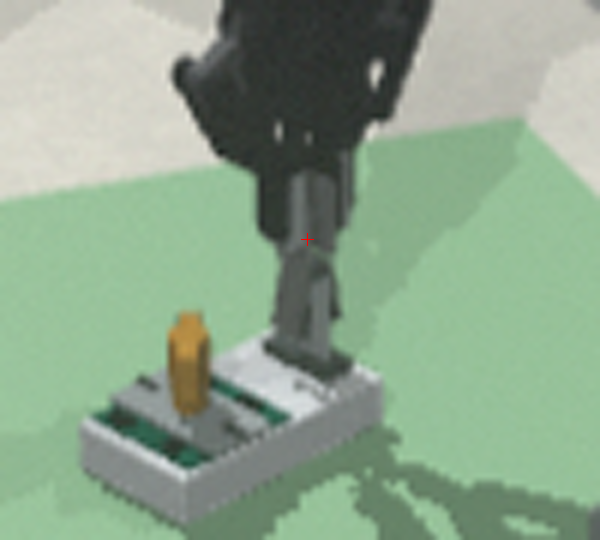

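The jaws straddle the plate with no contact force. I'll open gradually so the clip springs shut, then look.

```bash
python3 -m creep '[{"x":0,"y":0,"z":0,"wx":0,"wy":0,"wz":0,"jaw":0.4},{"x":0,"y":0,"z":0,"wx":0,"wy":0,"wz":0,"jaw":0.25},{"x":0,"y":0,"z":0,"wx":0,"wy":0,"wz":0,"jaw":0.1},{"x":0,"y":0,"z":0,"wx":0,"wy":0,"wz":0,"jaw":-0.2},{"x":0,"y":0,"z":0,"wx":0,"wy":0,"wz":0,"jaw":-0.6},{"x":0,"y":0,"z":0,"wx":0,"wy":0,"wz":0,"jaw":-0.6},{"x":0,"y":0,"z":0,"wx":0,"wy":0,"wz":0,"jaw":-0.6},{"x":0,"y":0,"z":0,"wx":0,"wy":0,"wz":0,"jaw":-0.6}]'
python3 look.py g13 .62 .248 .07
```

```text
time: 24.75
ee_pos: [0.6218, 0.2488, 0.0858]
eef_rot: [-1.687, -2.649, -0.001]
force: [0.4, 1.2, -0.1]
gripper_width: 0.0685
t 24.75 pos [0.6218 0.2488 0.0858] yang 0.4366 tilt 0.05 F [ 0.4  1.2 -0.1] M [-0.016  0.007  0.018] w 0.0685 q6 -0.07
side crop 250 152 tcp px [306 239]
top crop 155 175 tcp px [292 262]
```

View pics/g13_side.png

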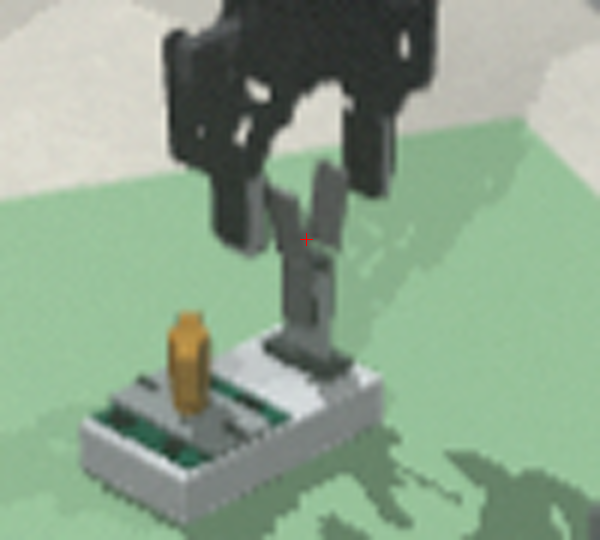

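The clip stands upright on the plate with its handles in a V at (285,205) and (330,190), clear of the open fingers. Retreating straight up and then aside.

```bash
python3 -m creep '[{"x":0,"y":0,"z":-20,"wx":0,"wy":0,"wz":0,"jaw":-0.6},{"x":0,"y":0,"z":-60,"wx":0,"wy":0,"wz":0,"jaw":-0.6},{"x":0,"y":0,"z":-110,"wx":0,"wy":0,"wz":0,"jaw":-0.6},{"x":0,"y":0,"z":-140,"wx":0,"wy":0,"wz":0,"jaw":-0.6},{"x":0,"y":-60,"z":-140,"wx":0,"wy":0,"wz":0,"jaw":-0.6},{"x":0,"y":-120,"z":-140,"wx":0,"wy":0,"wz":0,"jaw":-0.6},{"x":0,"y":-180,"z":-140,"wx":0,"wy":0,"wz":0,"jaw":-0.6},{"x":0,"y":-240,"z":-140,"wx":0,"wy":0,"wz":0,"jaw":-0.6},{"x":0,"y":-240,"z":-140,"wx":0,"wy":0,"wz":0,"jaw":-0.6},{"x":0,"y":-240,"z":-140,"wx":0,"wy":0,"wz":0,"jaw":-0.6}]'
python3 look.py g14 .62 .248 .07
python3 - <<'E'
from go import *
T=robot.grab_frame("top");S=robot.grab_frame("side");cv2.imwrite("pics/fin_top.png",cv2.convertScaleAbs(T,alpha=1.4));cv2.imwrite("pics/fin_side.png",cv2.convertScaleAbs(S,alpha=1.4))
E
```

```text
time: 26.1
ee_pos: [0.4052, 0.1475, 0.2266]
eef_rot: [1.687, 2.649, 0.004]
force: [-0.0, 0.5, 1.7]
gripper_width: 0.0682
t 26.1 pos [0.4052 0.1475 0.2266] yang 0.4366 tilt 0.14 F [-0.   0.5  1.7] M [-0.024 -0.002 -0.032] w 0.0682 q6 -0.12
side crop 250 152 tcp px [-165  110]
top crop 155 175 tcp px [507 884]
```

View pics/g14_side.png

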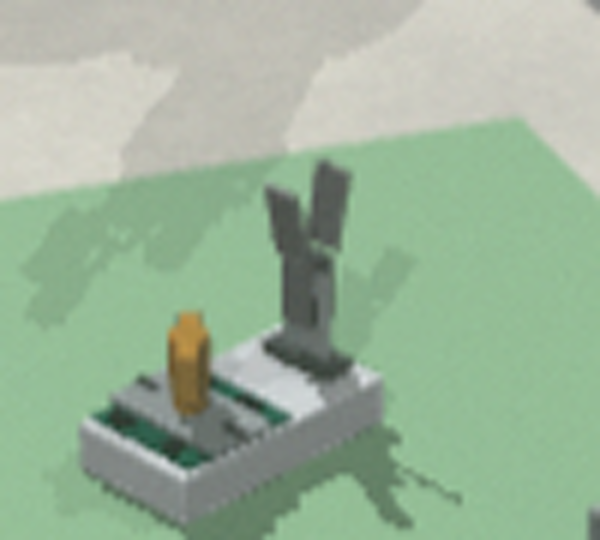

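View pics/g14_top.png

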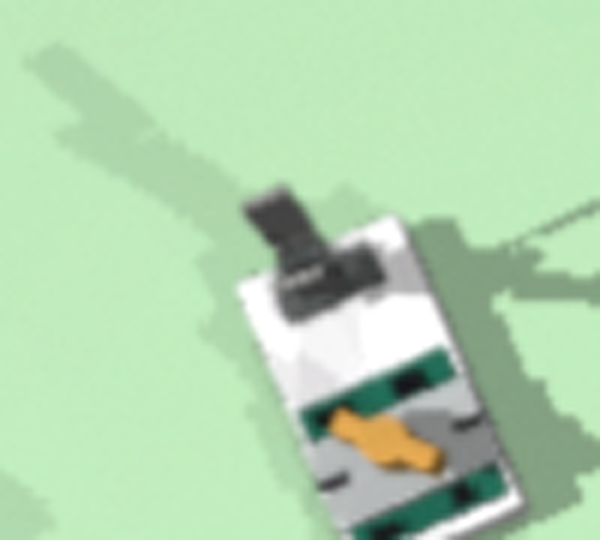

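View pics/fin_top.png

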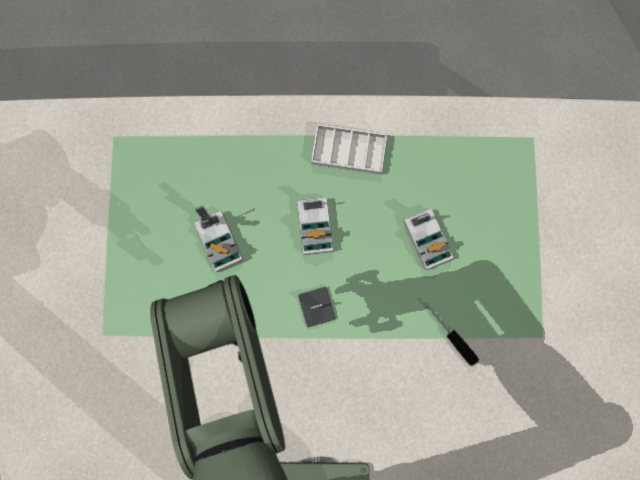

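Run:
```python
from joint import *
import cv2
S=np.array([250,152])+np.array([[281,190],[334,166]])/6-.5+1/12
T=np.array([155,175])+np.array([[303,275],[264,197]])/6-.5+1/12
def tri2(us,ut):
    f=lambda P:np.r_[(proj("side",P+ds)-us).ravel(),(proj("top",P+dt)-ut).ravel()]
    q=least_squares(f,[.62,.25,.1]);return q.x,np.abs(q.fun).max()
a,b=tri2(S[0],T[0]),tri2(S[1],T[1]);print(a,b);m=(a[0]+b[0])/2
print("mid",m,"tag",pt(H[1],.045,0,.07),"yaw",np.arctan2(*(b[0]-a[0])[1::-1]),H[1][2])
a=cv2.imread("pics/side0.png");b=robot.grab_frame("side")
for n,(x,y,w,h) in {"jar":(185,200,28,32),"driver":(240,350,66,80),"tray":(385,240,70,58)}.items():
    r=cv2.matchTemplate(b[y-8:y+h+8,x-8:x+w+8],a[y:y+h,x:x+w],cv2.TM_CCOEFF_NORMED);print(n,r.max(),np.array(np.unravel_index(r.argmax(),r.shape))-8)
print(robot.sense()["time"])
```

```text
(array([0.61102526, 0.24185226, 0.11414503]), np.float64(0.673650957255802)) (array([0.63911435, 0.2562889 , 0.11376968]), np.float64(0.25041801761852867))
mid [0.62506981 0.24907058 0.11395736] tag [0.62424406 0.24907569 0.07      ] yaw 0.4747522227929303 0.4371087478315743
jar 0.9986009 [0 0]
driver 0.845601 [0 0]
tray 0.99819916 [0 0]
26.35
```

View pics/fin_side.png

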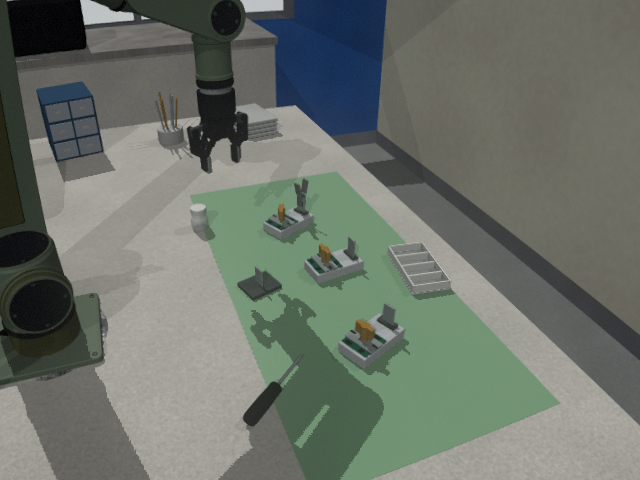

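The clip is within about 1 mm of the plate's middle and square to within 0.04 rad. Its handle tops are at 114 mm, which puts the jaw centre roughly 15–20 mm below the plate's edge. The screwdriver, jar and tray haven't moved. Handing in.

```bash
python3 -c "
from rig import robot
print(robot.hand_in()); print(robot.sense()['time'])"
```

```text
the job is handed in; nothing more can be done
None
the job is handed in; nothing more can be done
```

The job is done and handed in at about 26 s; no verdict was reported.

**Screws**
- **Left holder (largest y):** this was the loose one. It showed no clear torque all the way past its marks, then 0.64 N·m at about 0.83 rad, so it came up firm. The last top view shows its bar well past the marks.
- **Middle and right holders:** both took about 0.36 N·m while turning, so both are sound. I left them at about 0 rad, and each bar lines up with its marks in the picture.

**Clip:** I took it from its stand and released it onto the left holder's tag plate. It stands upright there by itself:
- Measured from both views, it is within about 1 mm of the plate's middle and about 0.04 rad off square.
- Its jaw centre is roughly 15–20 mm below the top edge.

**Bystanders:** the screwdriver, jar and tray showed no shift in the side view. The screwdriver's match was only 0.85; the arm's shadow lay beside it. The arm hid the jar from the top camera, so that view could not confirm it.

**Checks that disagreed**
- The two cameras differed by about 4 mm in y. I averaged them, and the grip positions on the bars came within about 2 mm of the result.
- The right screw kept only about 0.02–0.07 N·m on the tool when it paused, below the stated 0.1. I judged it sound from the 0.35–0.37 N·m it took to turn.

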